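# Clamp the charging stand with the click wrench

### The job

Pick up the white charging stand with the slotted foot, set it on the aluminium plate and slide it in under the flange bolt until the bottom of its slot is fully home against the stud. Then turn the torque wrench on the bolt clockwise (seen from above) until its hinge breaks over, and stop right there: forcing it on past the break-over spins the brass insert in the plate and ruins it. Let go with the stand still home and the wrench left bent, and leave the other things on the bench where they are.

Things in the scene. Friction and masses are not known exactly. Their poses are not given: they have to be found in the camera images.
- stand: loose white charging stand, 0.25-0.5 kg. Origin under its upright, on the underside; z up. Foot 8 mm thick, y -35..35, x -50..121. Open slot 19 wide on y = 0 runs from the front edge (x = 121) in to its bottom at x = 80: the stud is home with its axis at x = 85. Upright 14 thick (x -7..7): neck 34 wide (y) to z = 83, then a round pad, radius 32, centre z = 108, top z = 140. Grip it across the 14 mm
- fixture: fixed aluminium plate, x -75..75, y -195..65, 10 mm thick. Origin on the bench surface, on the stud's axis. The stand slides in along the plate's +y, its own +x pointing along the plate's +y; home, its origin is at (0, -85, 10) here. The bolt's flange has radius 15 and its underside is 10.5 mm above the plate's top; the 8 mm foot goes under it
- stud (a point): point on the axis of the upright 10 mm steel stud, at the plate's top (10 mm above the bench). The bolt and wrench turn about this axis
- grip (a point): middle of the wrench's black grip (yellow end band), 60 mm above the bench: a level bar 26 mm thick, 105 long, its +x outward. Straight, this point is 150 mm from the stud axis, the bar's end 209. To tighten, turn clockwise seen from above: the bolt first runs down easily (under 2 N here) by 0.15 to 0.75 rad, not knowable beforehand, then it is tight. Push the bar sideways or grip it
- breakover (a joint): the wrench's break-over hinge, upright axis 40 mm from the stud axis. 0 rad = straight, as it stays until it gives way; grows as the grip folds clockwise on the head; end stop at 0.20 rad; stays where left. At the grip's middle the push rises to 7-10 N once the bolt is tight, falls to about half as the hinge folds 0.1 rad, to nearly nothing near the end stop, then rises again
- insert_rim (a point): a point 32 mm from the stud axis on the round brass insert, level with the plate's top, at an arbitrary angle. It must stay put: the insert spins if the grip's middle is pushed with more than about 22 N
- spare_stand: bystander: black round stand, 90 mm across, 116 mm tall, origin at its underside
- puck: bystander: flat white charging puck, 60 mm across, 11 mm high, origin at its underside
- parts_tray: bystander: blue tray of small hardware, 100 x 140 x 28 mm, origin at its underside
- tape_roll: bystander: yellow roll, 90 mm across, 24 mm high, origin at its underside
- screwdriver: bystander: red screwdriver lying on the bench
- spray_jar: bystander: small grey jar, 50 mm across, 75 mm high, origin at its underside
Things that resemble listed ones, but are neither listed nor needed, are in the scene too. What is meant by the stand is not brown, purple or red, and is the larger of those in its own colour.

How it is judged:
By the outcome, as a careful person would: the job done as asked, in the order asked, and still so for the second after the job is handed in, with the robot touching nothing.
It also fails if it takes over 67 s, if anything falls off the work surface, if the arm or the gripper's body presses on something with over 40 N, if the wrist force passes 120 N, or if a joint passes its speed limit or range.

### The arm

A 6-joint arm with a two-finger parallel gripper is mounted at the origin on the work surface. World frame = base frame: x ahead of the robot, y to its left, z up, the work surface at z = 0. Lengths are in m, angles in rad, forces in N, time in s.
With the tool pointing down it reaches from about 0.375 to 0.9 m from the base axis. Payload 3.1 kg.
Tool frame: the origin (TCP) lies midway between the tips of the shut fingers; the grasp point (between the pads) lies manip.grip_depth behind it (manip.grip_depth is the distance from the TCP to the grasp point, in m); z points along the fingers, y is the direction in which the jaws open and shut (so a half turn about z gives the same grasp; the last joint's range is limited). The gripper opens to 85 mm and grips with 20 to 120 N. Pads are 22 mm wide; open, the fingers measure 114 mm over their backs; the gripper's body (76 mm by 85 mm) begins 54 mm behind the grasp point. The pads swing forward as they close: fully open they stand 13 mm farther back than shut.
Start: joints at [-1.371, 0.527, 1.433, -0, 1.181, -0.178], TCP at [0.231, -0.581, 0.231] pointing down, gripper open.
Joint ranges: [-3.08, 3.08], [-0.75, 2.2], [0.22, 2.44], [-1.43, 4.57], [0, 2.65], [-2.85, 2.85]. Speed limits (rad/s): [2.79, 2.79, 3.14, 3.14, 3.14, 3.14].

### API

Orientations are given as a unit quaternion [x, y, z, w].
In Python, from station import manip, vision gives the robot as it stands.
- The arm moves only by the shell command python3 -m crank 'ROWS' [FORCE]. ROWS is JSON, a list of rows, each an object with "grip": the closure, from 0 (fully open) to 1 (shut); "offset": the shift along the tool's x, y, z in mm, a list of three; "angular": the turn, a rotation vector about the tool's x, y, z in degrees, a list of three. A call has 1 to 10 rows; each row is the pose to reach, as a shift and turn from the pose commanded when the call began, along the tool's axes at that moment; what a row does not reach only later rows make up. A row lasts 1/10 s, in which the tool goes at most 50 mm and 8.59 degrees, less where a joint would pass 70% of its speed; a pose out of reach is approached as far as the arm can. A call with a gripper value outside its range is refused whole. The fingers move at their own pace and stop on an object; FORCE is the grip in N (left out, the last holds). Time passes only in rows, so rows that repeat a pose let the fingers close. It gives the time, the measured TCP pose, the force and the opening at its end, in the units of the state.
- manip.sense(): the state, without advancing time (a new reading comes with each control period).
- vision.snapshot(name): name is "side" or "top" or "wrist"; returns a dict with "pixels" (384x512x3 uint8, red, green, blue), "intrinsics" (3x3 intrinsics, pixels), "R" (3x3) and "t" (3): a world point X has camera coordinates R X + t. Camera axes: x right, y down, z forward; pixel columns grow to the right and rows downward; lengths in m; the calibration is good to about 2 mm. A picture is of the moment at which its call begins. There is no depth.
- manip.sign_off(): hands the job in, once; it reports no verdict.
The state is a dict: "t": time; "q": joint angles; "qd": joint speeds; "tau": joint torques, N m; "tcp_pos": TCP position; "tool_rot": TCP orientation; "force": force on the tool from outside, world axes, zero at the start; "ft_torque": the same for the moment, N m; "finger_gap": opening from 0.0 (shut) to 1.0 (fully open).
Only numpy, scipy, OpenCV 4.12 (cv2) and the standard library are available. Lean on these libraries where they do the work, as an engineer would, in place of code of your own. Each camera call takes 0.05 s, during which the arm holds its last target.

## Working session

There is one attempt and no reset: what is moved stays moved. The work goes in short steps, Python scripts to look and compute and a shell command to move; the robot and the scene stay as the last step left them, time stands still between calls to the robot, and variables do not carry over. Pictures are saved under pics/ and viewed, and the job is handed in when it is done.

```bash
ls; mkdir -p pics; python3 - <<'E'
from station import manip, vision
import cv2,numpy as np
print(manip.sense(), manip.grip_depth)
for n in ("side","top","wrist"):
    s=vision.snapshot(n); cv2.imwrite(f"pics/{n}0.png",cv2.resize(s["pixels"][:,:,::-1],(800,600),interpolation=cv2.INTER_CUBIC))
    cv2.imwrite(f"pics/{n}0raw.png",s["pixels"][:,:,::-1]); np.savez(f"pics/{n}0.npz",**s)
    print(n,np.round(s["intrinsics"],1).tolist(),np.round(s["R"],4).tolist(),np.round(s["t"],4).tolist())
E
```

```text
pics
{'t': 0.0, 'q': array([-1.37050937e+00,  5.28494258e-01,  1.43388079e+00, -1.00276505e-05,
        1.18137752e+00, -1.78511661e-01]), 'qd': array([-3.94288802e-05, -1.33222893e-03,  4.63807109e-04, -3.20431092e-04,
       -1.68202178e-03,  3.51713455e-05]), 'tau': array([ 5.34451756e-04, -4.42353487e+01, -1.78022182e+01, -6.75442652e-05,
        8.35040380e-03,  1.17268648e-07]), 'tcp_pos': array([ 0.23100439, -0.5799896 ,  0.23032319]), 'tool_rot': array([ 9.82116572e-01,  1.88270744e-01, -1.63940628e-05, -1.07984227e-03]), 'force': array([0.18586777, 0.29556556, 0.0368318 ]), 'ft_torque': array([-0.019118  , -0.04388543, -0.01298766]), 'finger_gap': 0.9991118568512601} 0.0187
side [[465.0, 0.0, 255.9], [0.0, 465.0, 197.8], [0.0, 0.0, 1.0]] [[-0.9788, -0.2044, 0.0101], [-0.1565, 0.716, -0.6803], [0.1319, -0.6675, -0.7328]] [0.5171, 0.1526, 1.5968]
top [[447.0, 0.0, 249.8], [0.0, 447.0, 186.3], [0.0, 0.0, 1.0]] [[-0.0071, -1.0, -0.0056], [-0.9888, 0.0079, -0.1493], [0.1493, 0.0045, -0.9888]] [-0.0301, 0.5597, 1.398]
wrist [[305.4, 0.0, 252.0], [0.0, 305.4, 187.2], [0.0, 0.0, 1.0]] [[0.3704, -0.9289, -0.0021], [-0.8791, -0.3513, 0.3222], [-0.3, -0.1175, -0.9467]] [-0.6239, -0.0435, 0.3819]
```

View pics/top0.png

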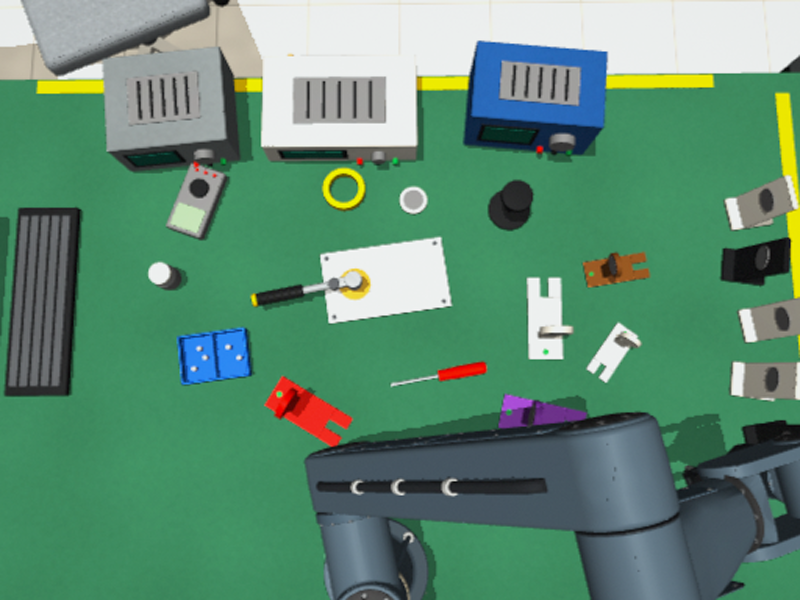

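View pics/side0.png

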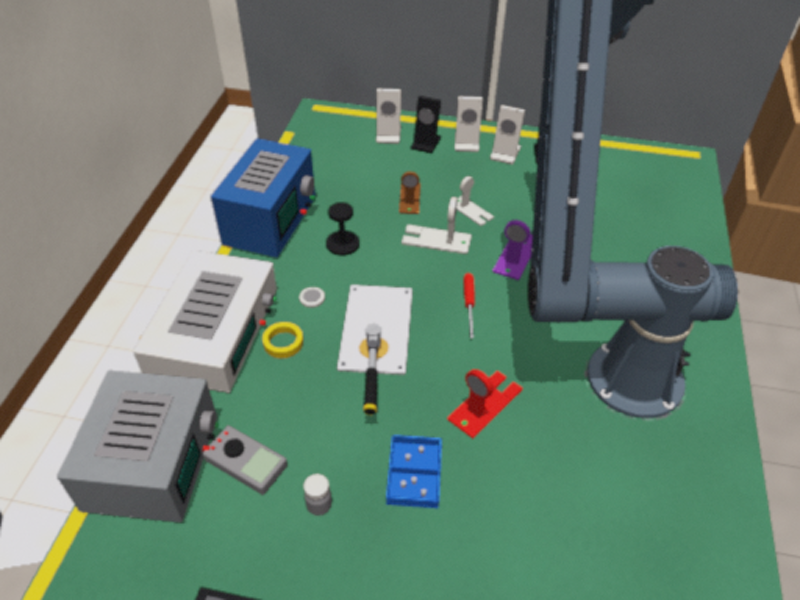

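View pics/wrist0.png

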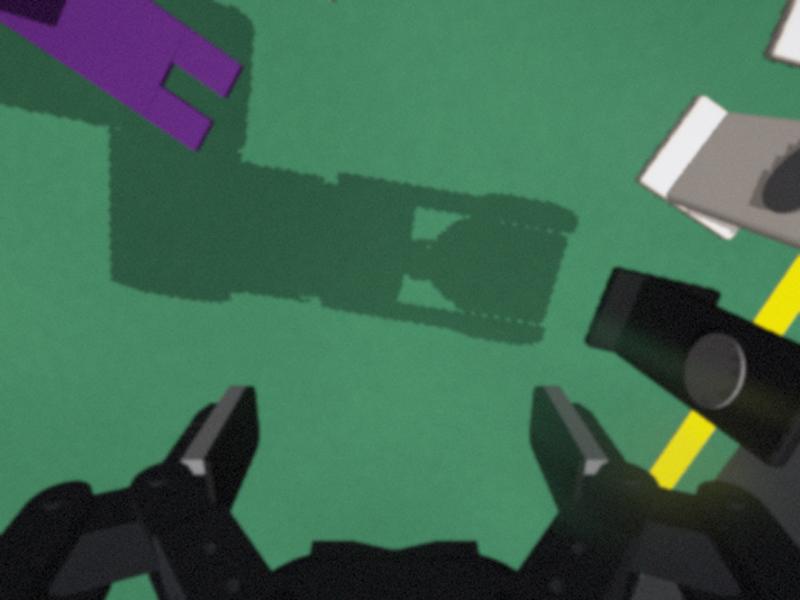

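Candidates for the stand: large white at top (545,320), small white (613,350), brown (615,268), red (310,412) and purple (540,410). The large white one fits, being the larger of the two whites. Next I'll confirm it in a crop and measure.

```bash
cat > h.py <<'E'
import numpy as np,cv2
def ray(s,uv,z):
    K,R,t=s["intrinsics"],s["R"],s["t"]
    d=R.T@np.linalg.inv(K)@np.array([uv[0],uv[1],1.]); c=-R.T@t
    return c+d*(z-c[2])/d[2]
def proj(s,X):
    p=s["intrinsics"]@(s["R"]@np.asarray(X,float)+s["t"]); return p[:2]/p[2]
E
python3 - <<'E'
import numpy as np,cv2
from h import *
s=dict(np.load("pics/top0.npz")); im=s["pixels"]
def crop(im,x0,y0,x1,y1,f): return cv2.resize(im[y0:y1,x0:x1,::-1],None,fx=f,fy=f,interpolation=cv2.INTER_CUBIC)
a=crop(im,320,160,420,260,5); b=crop(im,150,140,300,220,5)
cv2.imwrite("pics/c1.png",a); cv2.imwrite("pics/c2.png",b)
s2=dict(np.load("pics/side0.npz"));cv2.imwrite("pics/c3.png",crop(s2["pixels"],210,175,330,275,6))
m=((im.min(2)>150)).astype(np.uint8)
cs,_=cv2.findContours(m,cv2.RETR_EXTERNAL,cv2.CHAIN_APPROX_NONE)
for c in cs:
    A=cv2.contourArea(c);
    if A<150: continue
    x,y,w,h=cv2.boundingRect(c)
    if y<90 or y>270 : continue
    r=cv2.minAreaRect(c); print(A,(x,y,w,h),r, [np.round(ray(s,p,.01),4)[:2].tolist() for p in cv2.boxPoints(r)])
    ap=cv2.approxPolyDP(c,2,True)[:,0]; print(ap.tolist())
E
```

```text
426.5 (376, 207, 34, 38) ((392.7094421386719, 226.00674438476562), (19.52960205078125, 36.15301513671875), 35.53767776489258) [[0.4016, -0.4356], [0.4967, -0.5088], [0.4592, -0.5583], [0.3649, -0.485]]
[[397, 207], [376, 234], [380, 238], [384, 232], [387, 233], [383, 241], [387, 244], [402, 223], [392, 217], [398, 212], [409, 220], [407, 214]]
939.5 (337, 178, 29, 52) ((351.1794128417969, 203.432373046875), (51.45643997192383, 27.398054122924805), 88.78113555908203) [[0.5897, -0.3218], [0.5909, -0.4121], [0.4217, -0.408], [0.4205, -0.3192]]
[[337, 178], [338, 228], [359, 229], [358, 215], [343, 215], [346, 209], [347, 212], [365, 212], [365, 209], [359, 207], [358, 178], [351, 178], [350, 190], [345, 189], [345, 178]]
3460.0 (194, 152, 95, 55) ((239.82000732421875, 179.74000549316406), (44.68914794921875, 92.48955535888672), 81.8698959350586) [[0.6402, 0.1611], [0.6821, -0.1437], [0.5333, -0.1618], [0.4926, 0.1385]]
[[288, 195], [282, 152], [206, 162], [207, 180], [194, 184], [209, 185], [210, 206]]
216.5 (256, 119, 18, 18) ((263.7500305175781, 127.75), (16.26345443725586, 16.970561981201172), 45.0) [[0.7623, -0.0429], [0.8037, -0.0837], [0.7634, -0.1218], [0.7223, -0.0811]]
[[265, 119], [256, 124], [257, 133], [263, 136], [268, 135], [273, 128]]
793.0 (107, 106, 35, 45) ((124.41378021240234, 127.46550750732422), (21.169269561767578, 42.89562225341797), 21.801406860351562) [[0.7132, 0.4443], [0.8515, 0.3958], [0.8232, 0.3282], [0.6857, 0.3774]]
[[122, 106], [107, 143], [126, 150], [141, 111], [133, 109], [134, 111], [130, 112], [129, 107], [124, 110]]
```

View pics/c1.png

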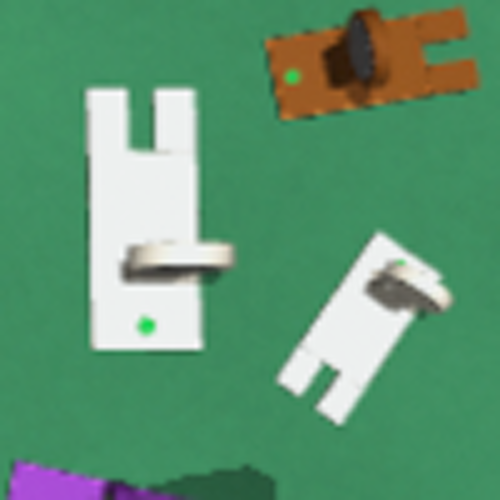

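View pics/c2.png

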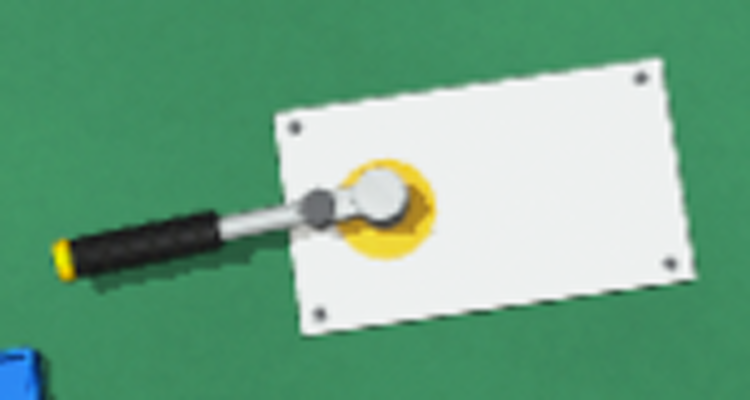

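View pics/c3.png

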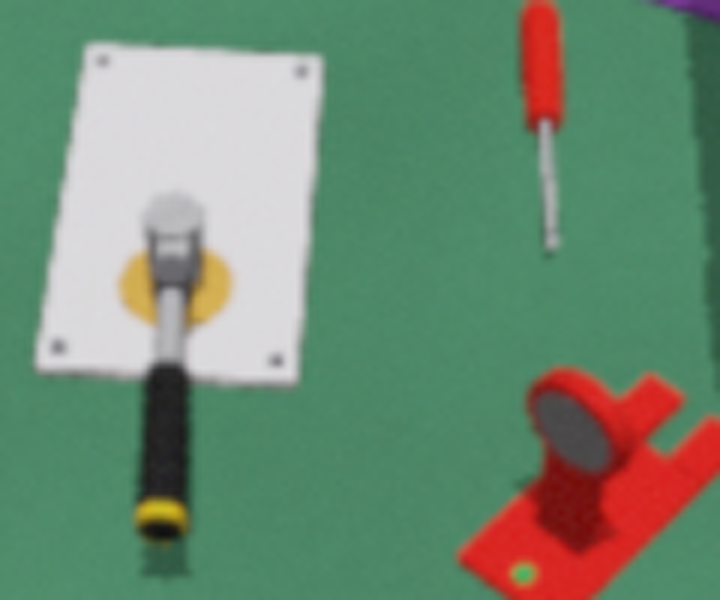

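The crop confirms it: the large white stand has its foot at top (337–365,178–229), with the slot pointing up (+x). The small white one is clearly smaller. Next I'll compute the poses in both views.

```bash
cat >> h.py <<'E'
def kabsch(M,W):
    M,W=np.array(M,float),np.array(W,float); a,b=M.mean(0),W.mean(0); H=(M-a).T@(W-b)
    th=np.arctan2(H[0,1]-H[1,0],H[0,0]+H[1,1]); c,s=np.cos(th),np.sin(th); R=np.array([[c,-s],[s,c]])
    o=b-R@a; res=np.linalg.norm((R@M.T).T+o-W,axis=1); return th,o,R,res
E
python3 - <<'E'
from h import *
T=dict(np.load("pics/top0.npz")); S=dict(np.load("pics/side0.npz"))
up=lambda p,o,f:((np.array(p)+.5)/f-.5+np.array(o))
pl=[(-75,65),(75,65),(75,-195),(-75,-195)] # x,y plate; see below
# top crop: left-top, right-top, right-bot, left-bot.  plate+y=image left, plate +x = plate y rotated -90 -> image up
W=[ray(T,up(p,(150,140),5),.01)[:2]*1000 for p in [(303,334),(275,115),(662,58),(694,278)]]
# order (-75,65)=left-bottom
th,o,R,res=kabsch(pl,W); print("plate top",np.degrees(th),o,res)
# side crop: image right = -x(world)... left=+x ; down = +y
W=[ray(S,up(p,(210,175),6),.01)[:2]*1000 for p in [(298,385),(36,371),(86,42),(323,57)]]
th,o2,R2,res=kabsch(pl,W); print("plate side",np.degrees(th),o2,res)
st=[(121,35),(121,-35),(-50,-35),(-50,35)]
W=[ray(T,up(p,(320,160),5),.008)[:2]*1000 for p in [(86,89),(195,89),(203,349),(94,350)]]
t3,o3,_,res=kabsch(st,W); print("stand top",np.degrees(t3),o3,res)
im=S["pixels"][130:170,250:310,::-1]; cv2.imwrite("pics/c4.png",cv2.resize(im,None,fx=12,fy=12,interpolation=cv2.INTER_CUBIC))
E
```

```text
plate top 7.773507592347795 [581.05332532  41.57770055] [0.86089234 1.57675738 0.73483064 1.35171467]
plate side 8.098988767749232 [579.50057009  44.66579726] [1.66477604 2.43262644 3.18798554 1.00815863]
stand top -0.4931208648044712 [ 470.47046637 -356.63372993] [0.93329133 1.09459988 0.28668969 0.7909642 ]
```

View pics/c4.png

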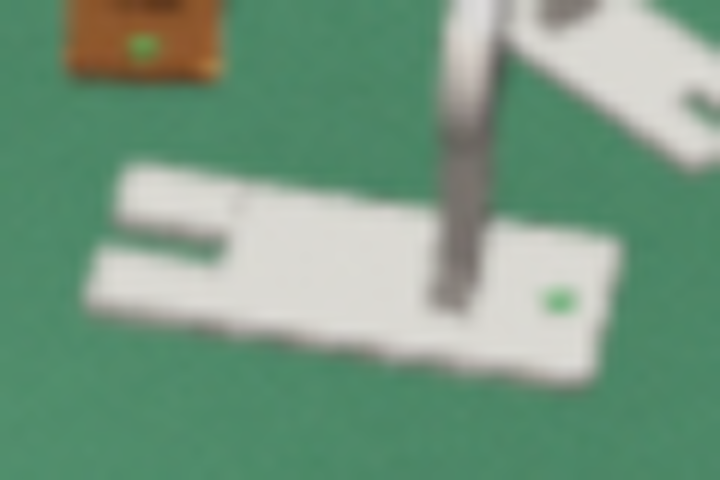

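```bash
cat >> h.py <<'E'
from scipy.spatial.transform import Rotation as Ro
def go(pos,yawy):
    "print offset/angular to tool-down pose with tool y at yawy deg"
    from station import manip
    s=manip.sense(); R0=Ro.from_quat(s["tool_rot"]); y=np.radians(yawy)
    Y=np.array([np.cos(y),np.sin(y),0]); Z=np.array([0,0,-1.]); X=np.cross(Y,Z)
    R1=Ro.from_matrix(np.c_[X,Y,Z])
    print("offset",np.round(R0.inv().apply(np.array(pos)*1000-s["tcp_pos"]*1000),1),"ang",np.round((R0.inv()*R1).as_rotvec(degrees=True),2))
    print("now",np.round(s["tcp_pos"]*1000,1),"yawy",np.round(np.degrees(np.arctan2(*R0.as_matrix()[[1,0],1])),2),"tilt",np.round(R0.as_matrix()[:,2],4),"F",np.round(s["force"],2),"gap",round(s["finger_gap"],3),"t",s["t"])
E
python3 - <<'E'
from h import *
S=dict(np.load("pics/side0.npz"))
up=lambda p,o,f:((np.array(p)+.5)/f-.5+np.array(o))
st=[(121,35),(121,-35),(-50,-35),(-50,35)]
W=[ray(S,up(p,(250,130),12),.008)[:2]*1000 for p in [(88,302),(130,165),(620,240),(593,374)]]
t3,o3,_,res=kabsch(st,W); print("stand side",np.degrees(t3),o3,res)
go([.47,-.355,.23],-0.3); go([.47,-.355,.094],-0.3)
E
```

```text
stand side -0.11086841271224902 [ 469.92528703 -355.77969642] [1.10828659 1.38345377 0.64654317 0.75199798]
offset [ 305.3 -120.8    0.8] ang [ -0.07  -0.07 -68.  ]
now [ 231.  -580.2  230.6] yawy -68.3 tilt [-3.0e-04  1.6e-03 -1.0e+00] F [ 0.68 -0.46 -0.35] gap 1.002 t 0.15
offset [ 305.3 -120.6  136.8] ang [ -0.07  -0.07 -68.  ]
now [ 231.  -580.2  230.6] yawy -68.3 tilt [-3.0e-04  1.6e-03 -1.0e+00] F [ 0.68 -0.46 -0.35] gap 1.002 t 0.15
```

```bash
python3 -m crank '[{"grip":0,"offset":[40,-16,0],"angular":[0,0,-8]},{"grip":0,"offset":[80,-32,0],"angular":[0,0,-16]},{"grip":0,"offset":[120,-48,0],"angular":[0,0,-24]},{"grip":0,"offset":[160,-64,0],"angular":[0,0,-32]},{"grip":0,"offset":[200,-80,0],"angular":[0,0,-40]},{"grip":0,"offset":[240,-96,0],"angular":[0,0,-48]},{"grip":0,"offset":[280,-111,0],"angular":[0,0,-56]},{"grip":0,"offset":[305,-121,0],"angular":[0,0,-64]},{"grip":0,"offset":[305.3,-121,0],"angular":[0,0,-68]},{"grip":0,"offset":[305.3,-121,0],"angular":[0,0,-68]}]' 
python3 - <<'E'
from h import *
from station import vision
for n in ("wrist","top"):
    s=vision.snapshot(n); cv2.imwrite(f"pics/{n}1.png",cv2.resize(s["pixels"][:,:,::-1],(800,600),interpolation=cv2.INTER_CUBIC));np.savez(f"pics/{n}1.npz",**s)
go([.470,-.356,.094],-0.3)
E
```

```text
t: 1.15
tcp_pos: [0.4706, -0.3542, 0.231]
tool_rot: [0.708, 0.706, -0.0, -0.0]
force: [-0.7, -0.6, 0.9]
finger_gap: 1.003
offset [ -0.7   0.2 137.1] ang [-0.02 -0.01 -0.09]
now [ 469.9 -355.4  231.1] yawy -0.39 tilt [-4.e-04  2.e-04 -1.e+00] F [ 0.1  -0.55  0.35] gap 1.002 t 1.25
```

View pics/wrist1.png

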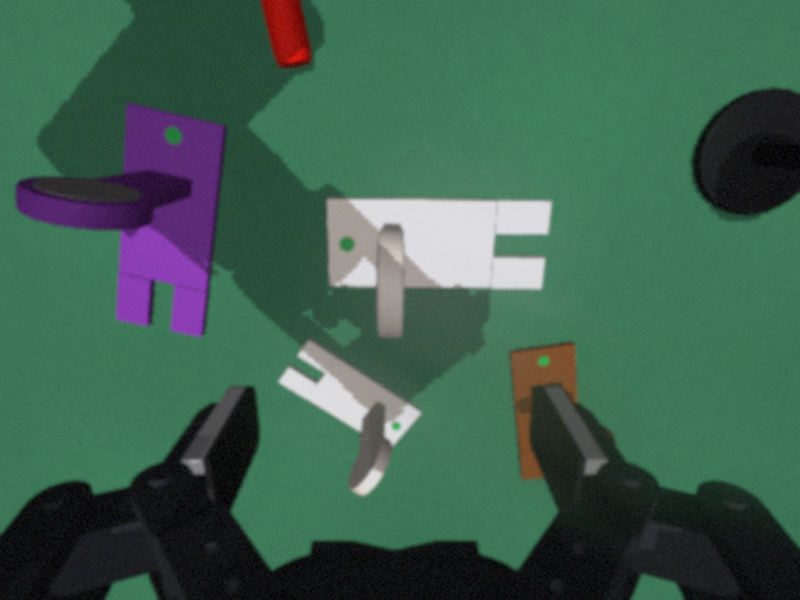

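The stand's upright sits at wrist (390,280), between the jaws, with neighbours clear. Descending.

```bash
python3 -m crank '[{"grip":0,"offset":[-0.5,0,40],"angular":[0,0,0]},{"grip":0,"offset":[-0.5,0,80],"angular":[0,0,0]},{"grip":0,"offset":[-0.5,0,120],"angular":[0,0,0]},{"grip":0,"offset":[-0.5,0,137],"angular":[0,0,0]},{"grip":0,"offset":[-0.5,0,137],"angular":[0,0,0]},{"grip":1,"offset":[-0.5,0,137],"angular":[0,0,0]},{"grip":1,"offset":[-0.5,0,137],"angular":[0,0,0]},{"grip":1,"offset":[-0.5,0,137],"angular":[0,0,0]},{"grip":1,"offset":[-0.5,0,137],"angular":[0,0,0]},{"grip":1,"offset":[-0.5,0,137],"angular":[0,0,0]}]' 60
python3 -m crank '[{"grip":1,"offset":[0,0,0],"angular":[0,0,0]},{"grip":1,"offset":[0,0,0],"angular":[0,0,0]},{"grip":1,"offset":[0,0,-4],"angular":[0,0,0]},{"grip":1,"offset":[0,0,-10],"angular":[0,0,0]},{"grip":1,"offset":[0,0,-10],"angular":[0,0,0]}]'
python3 - <<'E'
from h import *
from station import vision
for n in ("side","wrist"):
    s=vision.snapshot(n);np.savez(f"pics/{n}2.npz",**s)
    im=s["pixels"][80:250,180:400] if n=="side" else s["pixels"]
    cv2.imwrite(f"pics/{n}2.png",cv2.resize(im[:,:,::-1],(770,595),interpolation=cv2.INTER_CUBIC))
go([.470,-.356,.094],-0.3)
E
```

```text
t: 2.25
tcp_pos: [0.4698, -0.3561, 0.0954]
tool_rot: [0.709, 0.705, -0.0, 0.0]
force: [-2.2, 1.7, 1.5]
finger_gap: 0.156
t: 2.75
tcp_pos: [0.4704, -0.3559, 0.1047]
tool_rot: [0.709, 0.705, 0.0, 0.0]
force: [0.6, -0.7, -4.2]
finger_gap: 0.156
offset [-0.4 -0.  10.1] ang [-0.01 -0.02  0.01]
now [ 470.  -355.6  104.1] yawy -0.29 tilt [-2.e-04  3.e-04 -1.e+00] F [-0.07  0.39 -4.39] gap 0.157 t 2.85
```

View pics/side2.png

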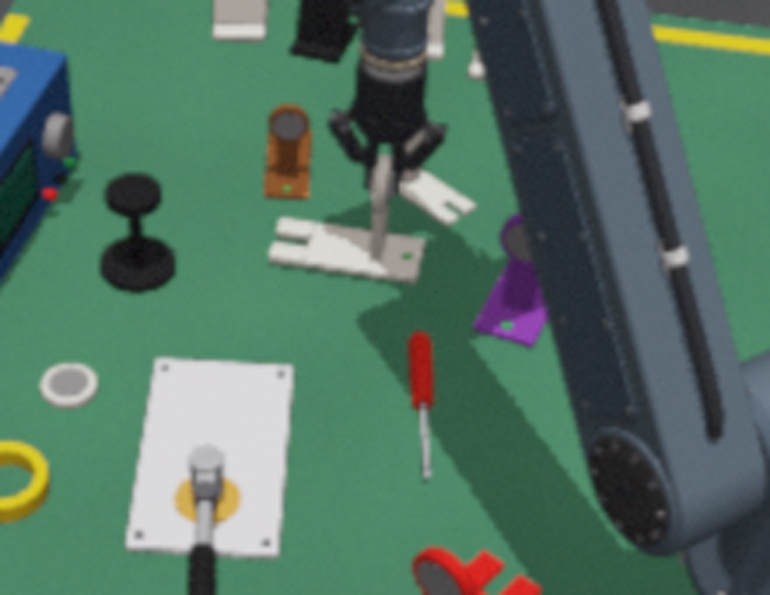

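View pics/wrist2.png

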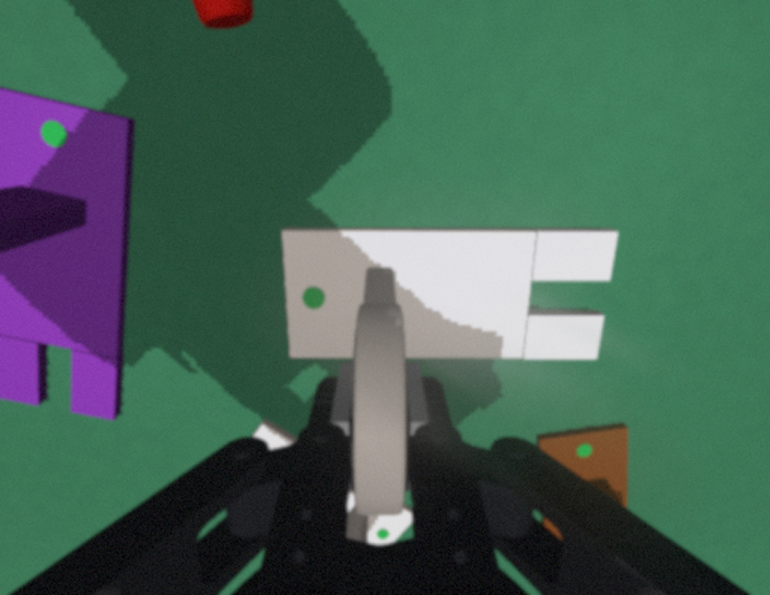

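Lifted cleanly, weight about 4.4 N. Next I'll compute the pre-insert pose.

```bash
python3 - <<'E'
from h import *
th=np.radians(7.9); u=np.array([-np.sin(th),np.cos(th)]); st=np.array([.5803,.0431])
for d,z in ((-.170,.225),(-.170,.115)):
    p=st+u*d; print(p); go([*p,z],97.9)
T=dict(np.load("pics/top0.npz"))
for n,p,z in (("spare",(517/1.5625,190/1.5625),.116),("tape",(343/1.5625,188/1.5625),.012),("puck",(413/1.5625,200/1.5625),.011),("brown",(615/1.5625,262/1.5625),.1)): print(n,ray(T,p,z))
E
```

```text
[ 0.60366557 -0.12528661]
offset [ 231.   132.4 -120.8] ang [ 1.000e-02 -2.000e-02 -9.819e+01]
now [ 470.  -355.6  104.1] yawy -0.29 tilt [-2.e-04  3.e-04 -1.e+00] F [-0.07  0.39 -4.39] gap 0.157 t 2.85
[ 0.60366557 -0.12528661]
offset [231.  132.5 -10.8] ang [ 1.000e-02 -2.000e-02 -9.819e+01]
now [ 470.  -355.6  104.1] yawy -0.29 tilt [-2.e-04  3.e-04 -1.e+00] F [-0.07  0.39 -4.39] gap 0.157 t 2.85
spare [ 0.75034512 -0.28890663  0.116     ]
tape [0.78937676 0.06620576 0.012     ]
puck [ 0.76168273 -0.08424909  0.011     ]
brown [ 0.60559759 -0.48126479  0.1       ]
```

```bash
python3 -m crank '[{"grip":1,"offset":[0,0,-40],"angular":[0,0,0]},{"grip":1,"offset":[0,0,-80],"angular":[0,0,0]},{"grip":1,"offset":[0,0,-118],"angular":[0,0,0]},{"grip":1,"offset":[10,6,-121],"angular":[0,0,-6]},{"grip":1,"offset":[30,17,-121],"angular":[0,0,-14]},{"grip":1,"offset":[55,32,-121],"angular":[0,0,-22]},{"grip":1,"offset":[80,46,-121],"angular":[0,0,-30]},{"grip":1,"offset":[105,60,-121],"angular":[0,0,-38]},{"grip":1,"offset":[130,75,-121],"angular":[0,0,-46]},{"grip":1,"offset":[150,86,-121],"angular":[0,0,-53]}]' 
python3 - <<'E'
from h import *
go([.6037,-.1253,.225],97.9)
E
```

```text
t: 3.85
tcp_pos: [0.5572, -0.2044, 0.2247]
tool_rot: [0.317, 0.948, 0.0, -0.0]
force: [0.5, -0.4, -3.1]
finger_gap: 0.157
offset [10.4 91.2 -0.2] ang [ 4.000e-02 -6.000e-02 -4.485e+01]
now [ 557.2 -204.4  224.7] yawy 53.05 tilt [-7.e-04  1.e-03 -1.e+00] F [ 0.47 -0.45 -3.05] gap 0.157 t 3.85
```

```bash
python3 -m crank '[{"grip":1,"offset":[2,18,0],"angular":[0,0,-8]},{"grip":1,"offset":[4,36,0],"angular":[0,0,-16]},{"grip":1,"offset":[6,54,0],"angular":[0,0,-24]},{"grip":1,"offset":[8,70,0],"angular":[0,0,-32]},{"grip":1,"offset":[10,84,0],"angular":[0,0,-40]},{"grip":1,"offset":[10.4,91.2,0],"angular":[0,0,-44.8]},{"grip":1,"offset":[10.4,91.2,0],"angular":[0,0,-44.8]},{"grip":1,"offset":[10.4,91.2,40],"angular":[0,0,-44.8]},{"grip":1,"offset":[10.4,91.2,80],"angular":[0,0,-44.8]},{"grip":1,"offset":[10.4,91.2,80],"angular":[0,0,-44.8]}]' 
python3 - <<'E'
from h import *
from station import vision
for n in ("side","wrist","top"):
    s=vision.snapshot(n);np.savez(f"pics/{n}3.npz",**s)
    im={"side":s["pixels"][110:280,180:400],"wrist":s["pixels"],"top":s["pixels"][100:260,150:350]}[n]
    cv2.imwrite(f"pics/{n}3.png",cv2.resize(im[:,:,::-1],(750,600),interpolation=cv2.INTER_CUBIC))
go([.6037,-.1253,.115],97.9)
E
```

```text
t: 4.85
tcp_pos: [0.5986, -0.126, 0.1395]
tool_rot: [-0.064, 0.998, 0.003, -0.007]
force: [-2.8, 1.6, -5.5]
finger_gap: 0.156
offset [ 0.7  3.  31.5] ang [-0.06  0.11 -0.47]
now [ 604.8 -128.2  146.5] yawy 97.43 tilt [ 2.e-03 -9.e-04 -1.e+00] F [ 0.01  0.12 -3.53] gap 0.154 t 5.0
```

View pics/side3.png

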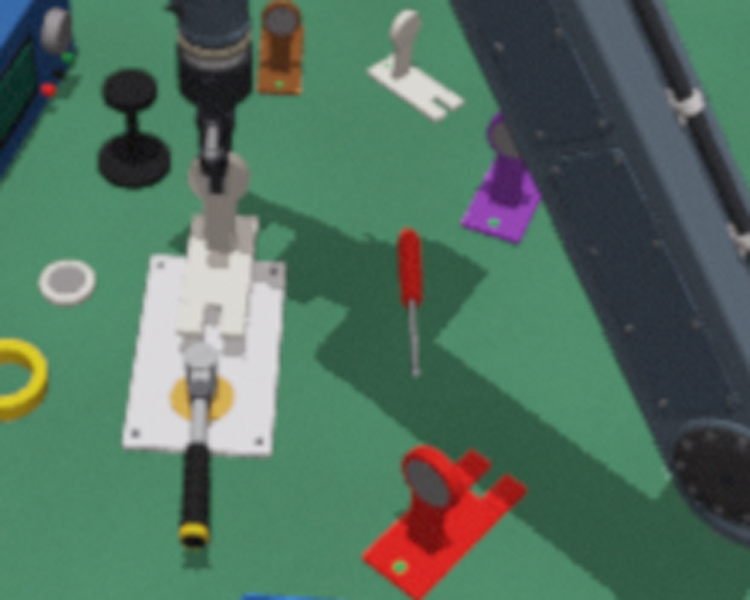

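View pics/wrist3.png

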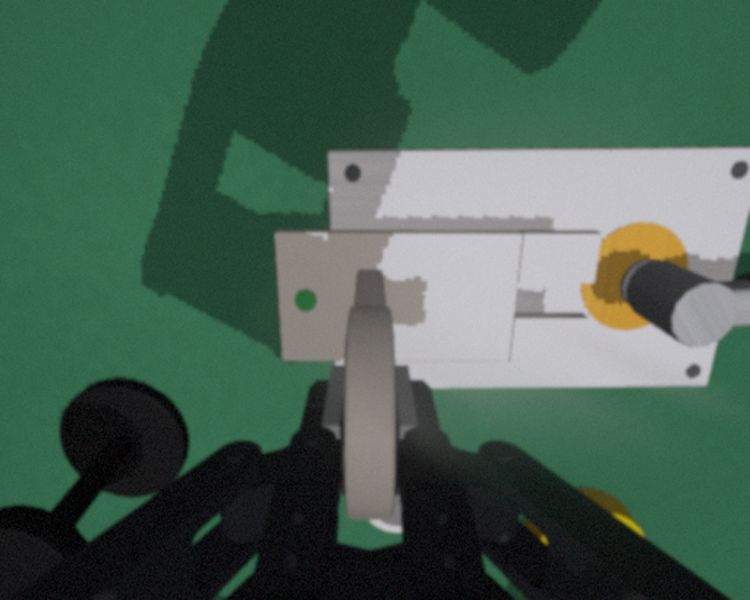

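View pics/top3.png

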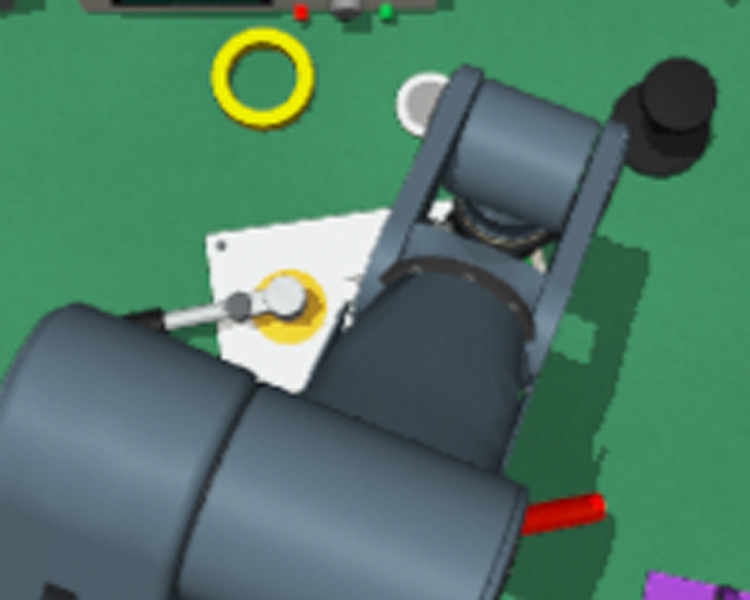

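```bash
python3 - <<'E'
from h import *
s=dict(np.load("pics/wrist3.npz")); g=cv2.cvtColor(s["pixels"],cv2.COLOR_RGB2BGR)
cv2.imwrite("pics/c5.png",cv2.resize(g[130:250,180:500],(800,300*1),interpolation=cv2.INTER_CUBIC))
hsv=cv2.cvtColor(g,cv2.COLOR_BGR2HSV); m=cv2.inRange(hsv,(12,120,70),(30,255,255)); m[:, :380]=0; m[260:]=0
c=max(cv2.findContours(m,0,1)[0],key=cv2.contourArea); (x,y),r=cv2.minEnclosingCircle(c); print("insert",x,y,r,ray(s,(x,y),.01))
c0=-s["R"].T@s["t"]; print("cam",c0)
E
```

```text
insert 433.0 176.5 37.83196258544922 [0.57724891 0.04323963 0.01      ]
cam [ 0.51922727 -0.13817875  0.28684155]
```

View pics/c5.png

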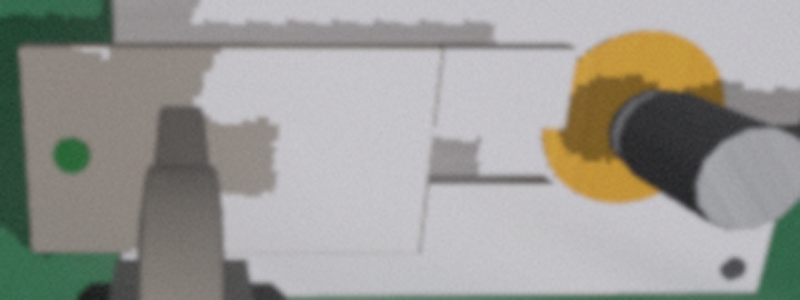

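```bash
python3 - <<'E'
from h import *
s0=dict(np.load("pics/wrist2.npz")); c2=-s0["R"].T@s0["t"]   # TCP z .1041
s=dict(np.load("pics/wrist3.npz")); c3=-s["R"].T@s["t"]
ztop=.1041+(c3[2]-c2[2])-.0945+.008; print("foot top z",ztop)
up=lambda p:((np.array(p)+.5)/2.5-.5+np.array((180,130)))
th=np.radians(7.9);u=np.array([-np.sin(th),np.cos(th)]);v=np.array([np.cos(th),np.sin(th)])
O=np.array([.5772,.0432])
pts={"backleft":(20,45),"backright":(33,252),"leftedge":(560,45),"rightedge":(410,252),"slotL?":(441,115),"slotR":(432,177)}
for n,p in pts.items():
    w=ray(s,up(p),ztop)[:2]; print(n,np.round(1000*w,1),"plate x,y",np.round(1000*np.array([(w-O)@v,(w-O)@u]),1))
E
```

```text
foot top z 0.05633105818461372
backleft [ 569.5 -180.1] plate x,y [ -38.3 -220.1]
backright [ 638.6 -171.3] plate x,y [  31.3 -220.9]
leftedge [548.3 -16.6] plate x,y [-36.9 -55.2]
rightedge [622.6 -46.5] plate x,y [ 32.6 -95.1]
slotL? [574.7 -47.5] plate x,y [-15.  -89.4]
slotR [595.4 -45.4] plate x,y [  5.9 -90.3]
```

```bash
python3 -m crank '[{"grip":1,"offset":[0,0,0],"angular":[0,0,0]},{"grip":1,"offset":[0,0,0],"angular":[0,0,0]},{"grip":1,"offset":[0,0,0],"angular":[0,0,0]}]'
python3 - <<'E'
from h import *
from station import vision
s=vision.snapshot("wrist"); np.savez("pics/wrist4.npz",**s)
go([.6037,-.1253,.115],97.9)
g=cv2.cvtColor(s["pixels"],cv2.COLOR_RGB2BGR)
cv2.imwrite("pics/c6.png",cv2.resize(g[130:250,180:500],(800,300*1),interpolation=cv2.INTER_CUBIC))
hsv=cv2.cvtColor(g,cv2.COLOR_BGR2HSV); m=cv2.inRange(hsv,(12,120,70),(30,255,255)); m[:, :380]=0; m[260:]=0
c=max(cv2.findContours(m,0,1)[0],key=cv2.contourArea); (x,y),r=cv2.minEnclosingCircle(c); print("insert",x,y,r,ray(s,(x,y),.01))
E
```

```text
t: 5.3
tcp_pos: [0.6046, -0.1278, 0.1469]
tool_rot: [-0.065, 0.998, -0.001, 0.001]
force: [-1.1, 0.6, -4.1]
finger_gap: 0.158
offset [ 0.4  2.4 31.6] ang [-0.06  0.11 -0.4 ]
now [ 604.4 -127.6  146.6] yawy 97.5 tilt [ 2.e-03 -8.e-04 -1.e+00] F [-0.3  -0.6  -3.52] gap 0.157 t 5.35
insert 434.6323547363281 171.41175842285156 37.742393493652344 [0.57779071 0.04388299 0.01      ]
```

View pics/c6.png

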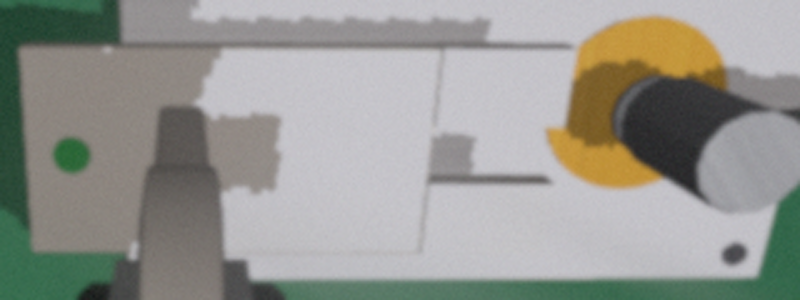

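```bash
python3 - <<'E'
from h import *
s=dict(np.load("pics/wrist4.npz")); ztop=.1466-.0945+.008
up=lambda p:((np.array(p)+.5)/2.5-.5+np.array((180,130)))
th=np.radians(7.9);u=np.array([-np.sin(th),np.cos(th)]);v=np.array([np.cos(th),np.sin(th)])
m=[];w=[]
for mm,p in (((-50,35),(20,45)),((-50,-35),(33,252)),):
    w.append(ray(s,up(p),ztop)[:2]*1000)
O=np.array([577.8,43.9]);A=np.array([580.3,43.1])
w+= [ray(s,up(p),ztop)[:2]*1000 for p in ((560,45),(410,252),(432,177))]
for p in w: print(np.round(p,1),np.round([(p-O)@v,(p-O)@u],1))
d=w[2]-w[0]; print("yaw",np.degrees(np.arctan2(d[1],d[0]))); d=w[3]-w[1]; print("yaw",np.degrees(np.arctan2(d[1],d[0])))
# plate edge bottom in image: near line y~278 from x=260 to 760
a=ray(s,up((260,279)),.01)[:2]*1000;b=ray(s,up((757,277)),.01)[:2]*1000
d=b-a;print("plate edge yaw",np.degrees(np.arctan2(d[1],d[0])),[(a-O)@v,(b-O)@v])
E
```

```text
[ 574.3 -181.6] [ -34.4 -222.9]
[ 644.  -172.8] [  35.8 -223.7]
[552.7 -18.2] [-33.4 -58. ]
[627.4 -47.6] [ 36.5 -97.4]
[600.  -46.6] [  9.6 -92.7]
yaw 97.54802170285164
yaw 97.57377909351317
plate edge yaw 97.83694504864427 [np.float64(74.1006534004545), np.float64(74.32611893708804)]
```

```bash
python3 -m crank '[{"grip":1,"offset":[1.2,2,20],"angular":[0,0,-0.4]},{"grip":1,"offset":[1.2,2,34],"angular":[0,0,-0.4]},{"grip":1,"offset":[1.2,2,38],"angular":[0,0,-0.4]},{"grip":1,"offset":[1.2,2,40],"angular":[0,0,-0.4]},{"grip":1,"offset":[1.2,2,40],"angular":[0,0,-0.4]},{"grip":1,"offset":[1.2,2,40],"angular":[0,0,-0.4]},{"grip":1,"offset":[1.2,2,40],"angular":[0,0,-0.4]}]'
python3 -m crank '[{"grip":1,"offset":[0,0,0.5],"angular":[0,0,0]},{"grip":1,"offset":[0,0,0.5],"angular":[0,0,0]}]'
python3 -m crank '[{"grip":1,"offset":[0,0,0.5],"angular":[0,0,0]},{"grip":1,"offset":[0,0,0.5],"angular":[0,0,0]}]'
python3 - <<'E'
from h import *
from station import vision
s=vision.snapshot("side"); cv2.imwrite("pics/c7.png",cv2.resize(s["pixels"][150:250,200:300,::-1],(600,600),interpolation=cv2.INTER_CUBIC))
go([.6037,-.1253,.115],97.9)
E
```

```text
t: 6.05
tcp_pos: [0.6029, -0.1259, 0.1055]
tool_rot: [-0.069, 0.998, -0.0, 0.001]
force: [-0.9, 1.2, -3.7]
finger_gap: 0.154
t: 6.25
tcp_pos: [0.6029, -0.1259, 0.1054]
tool_rot: [-0.069, 0.998, -0.0, 0.001]
force: [0.1, -0.3, -0.0]
finger_gap: 0.152
t: 6.45
tcp_pos: [0.6029, -0.1259, 0.1054]
tool_rot: [-0.069, 0.998, -0.0, 0.001]
force: [-1.5, -1.4, 5.1]
finger_gap: 0.153
offset [-0.9  0.5 -9.7] ang [-0.05  0.08  0.  ]
now [ 602.9 -125.9  105.3] yawy 97.9 tilt [ 1.5e-03 -7.0e-04 -1.0e+00] F [-0.13 -0.51  5.33] gap 0.154 t 6.5
```

View pics/c7.png

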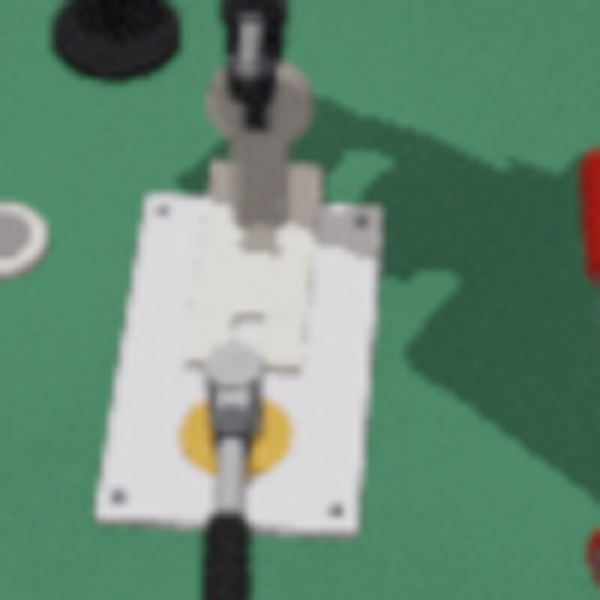

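Resting on the plate, slot in line with the stud. Sliding in.

```bash
python3 -m crank '[{"grip":1,"offset":[0,5,-0.5],"angular":[0,0,0]},{"grip":1,"offset":[0,15,-0.5],"angular":[0,0,0]},{"grip":1,"offset":[0,25,-0.5],"angular":[0,0,0]},{"grip":1,"offset":[0,35,-0.5],"angular":[0,0,0]},{"grip":1,"offset":[0,45,-0.5],"angular":[0,0,0]},{"grip":1,"offset":[0,50,-0.5],"angular":[0,0,0]},{"grip":1,"offset":[0,50,-0.5],"angular":[0,0,0]}]'
python3 - <<'E'
from h import *
from station import vision
s=vision.snapshot("wrist"); cv2.imwrite("pics/w5.png",cv2.resize(s["pixels"][:,:,::-1],(800,600),interpolation=cv2.INTER_CUBIC))
s=vision.snapshot("side"); cv2.imwrite("pics/c8.png",cv2.resize(s["pixels"][150:250,200:300,::-1],(600,600),interpolation=cv2.INTER_CUBIC))
go([.6037,-.1253,.115],97.9)
E
```

```text
t: 7.2
tcp_pos: [0.5961, -0.0749, 0.1054]
tool_rot: [-0.069, 0.998, 0.0, 0.001]
force: [1.5, 0.1, 6.0]
finger_gap: 0.156
offset [ -0.6 -51.   -9.7] ang [0.05 0.1  0.03]
now [596.1 -74.9 105.4] yawy 97.93 tilt [ 0.0015  0.0011 -1.    ] F [2.06 1.09 6.26] gap 0.152 t 7.3
```

View pics/w5.png

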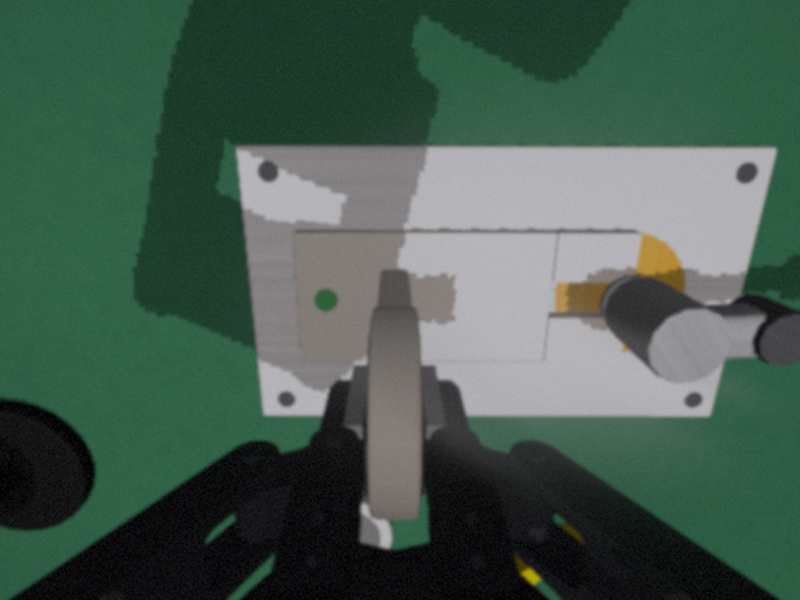

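View pics/c8.png

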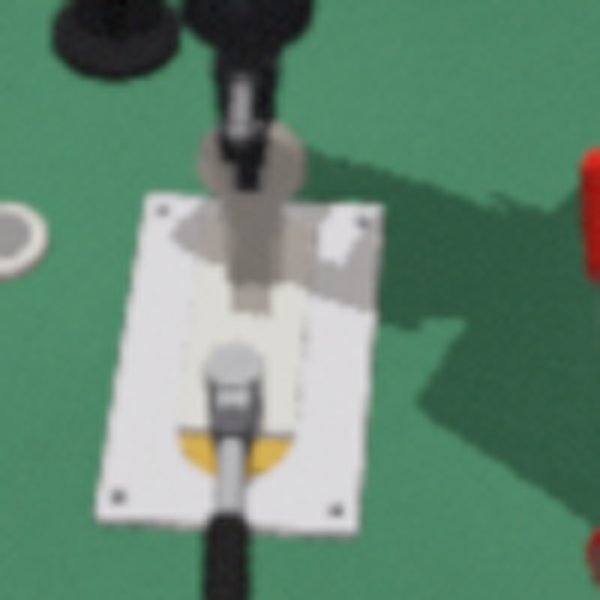

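The slot straddles the stud at wrist (630,300) and the foot is under the flange. About 34 mm to go.

```bash
python3 -m crank '[{"grip":1,"offset":[0,5,-0.5],"angular":[0,0,0]},{"grip":1,"offset":[0,13,-0.5],"angular":[0,0,0]},{"grip":1,"offset":[0,21,-0.5],"angular":[0,0,0]},{"grip":1,"offset":[0,27,-0.5],"angular":[0,0,0]},{"grip":1,"offset":[0,29,-0.5],"angular":[0,0,0]},{"grip":1,"offset":[0,30,-0.5],"angular":[0,0,0]},{"grip":1,"offset":[0,30,-0.5],"angular":[0,0,0]}]'
python3 -m crank '[{"grip":1,"offset":[0,1,0],"angular":[0,0,0]},{"grip":1,"offset":[0,1,0],"angular":[0,0,0]}]'
python3 -m crank '[{"grip":1,"offset":[0,1,0],"angular":[0,0,0]},{"grip":1,"offset":[0,1,0],"angular":[0,0,0]}]'
```

```text
t: 8.0
tcp_pos: [0.5914, -0.0462, 0.1054]
tool_rot: [-0.069, 0.998, 0.0, 0.0]
force: [0.9, -3.0, 3.7]
finger_gap: 0.155
t: 8.2
tcp_pos: [0.5914, -0.0455, 0.1054]
tool_rot: [-0.069, 0.998, -0.0, 0.0]
force: [0.9, -4.3, 4.2]
finger_gap: 0.158
t: 8.4
tcp_pos: [0.5913, -0.0445, 0.1054]
tool_rot: [-0.069, 0.998, -0.0, 0.0]
force: [1.2, -4.2, 2.7]
finger_gap: 0.154
```

```bash
for i in 1 2 3; do python3 -m crank '[{"grip":1,"offset":[0,1,0],"angular":[0,0,0]},{"grip":1,"offset":[0,1,0],"angular":[0,0,0]}]' | grep -E "tcp|force"; done
```

```text
tcp_pos: [0.5912, -0.0434, 0.1054]
force: [1.4, -4.7, 2.9]
tcp_pos: [0.591, -0.0423, 0.1054]
force: [1.4, -4.0, 3.4]
tcp_pos: [0.5909, -0.0415, 0.1054]
force: [1.8, -4.5, 4.9]
```

```bash
for i in 1 2; do python3 -m crank '[{"grip":1,"offset":[0,1,0],"angular":[0,0,0]},{"grip":1,"offset":[0,1,0],"angular":[0,0,0]}]' | grep -E "tcp|force"; done
```

```text
tcp_pos: [0.5909, -0.0413, 0.1055]
force: [0.3, -6.0, 4.1]
tcp_pos: [0.5909, -0.0411, 0.1057]
force: [2.1, -9.6, 4.7]
```

```bash
python3 -m crank '[{"grip":1,"offset":[0,0.6,0],"angular":[0,0,0]},{"grip":1,"offset":[0,0.6,0],"angular":[0,0,0]},{"grip":1,"offset":[0,0.6,0],"angular":[0,0,0]}]'| grep -E "tcp|force"
python3 -m crank '[{"grip":1,"offset":[0,-0.7,-0.2],"angular":[0,0,0]},{"grip":1,"offset":[0,-0.7,-0.2],"angular":[0,0,0]}]'| grep -E "tcp|force"
python3 - <<'E'
from h import *
from station import vision
s=vision.snapshot("wrist"); np.savez("pics/wrist6.npz",**s);cv2.imwrite("pics/w6.png",cv2.resize(s["pixels"][:,:,::-1],(800,600),interpolation=cv2.INTER_CUBIC))
go([.6037,-.1253,.115],97.9)
E
```

```text
tcp_pos: [0.591, -0.041, 0.1058]
force: [0.1, -10.0, 5.7]
tcp_pos: [0.5909, -0.0411, 0.1057]
force: [1.8, -8.9, 3.8]
offset [ -1.  -85.2  -9. ] ang [-0.15  0.04  0.04]
now [590.9 -41.1 105.7] yawy 97.94 tilt [ 0.001  -0.0025 -1.    ] F [ 1.9  -8.23  5.07] gap 0.159 t 9.95
```

View pics/w6.png

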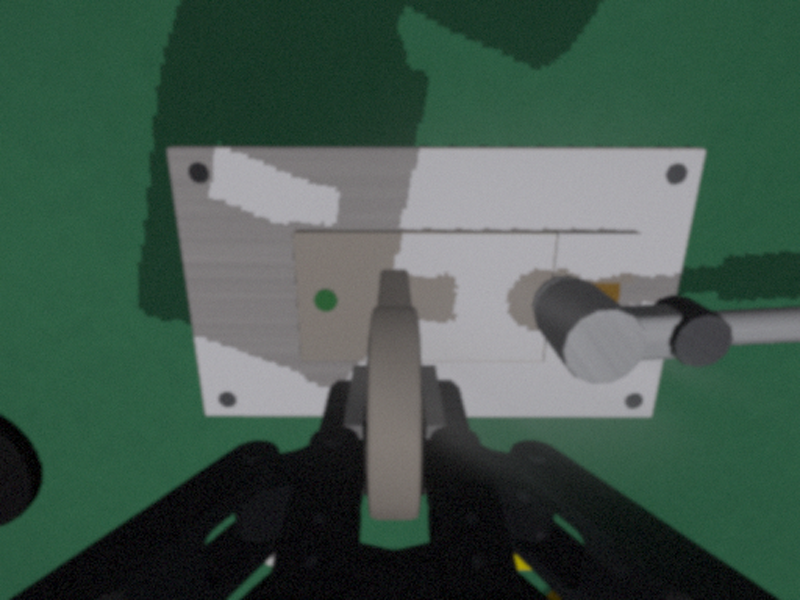

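Home: stalled at −84.9 mm (expected −85) and the force rose to 10 N. Relaxing slightly and releasing.

```bash
python3 -m crank '[{"grip":1,"offset":[0,-0.5,0],"angular":[0,0,0]},{"grip":1,"offset":[0,-0.5,0],"angular":[0,0,0]}]'| grep -E "tcp|force"
python3 -m crank '[{"grip":0.6,"offset":[0,0,0],"angular":[0,0,0]},{"grip":0.6,"offset":[0,0,0],"angular":[0,0,0]},{"grip":0.5,"offset":[0,0,0],"angular":[0,0,0]},{"grip":0.5,"offset":[0,0,0],"angular":[0,0,0]},{"grip":0.5,"offset":[0,0,-30],"angular":[0,0,0]},{"grip":0.5,"offset":[0,0,-75],"angular":[0,0,0]},{"grip":0.5,"offset":[0,0,-110],"angular":[0,0,0]},{"grip":0.5,"offset":[0,0,-110],"angular":[0,0,0]},{"grip":0.5,"offset":[0,0,-110],"angular":[0,0,0]}]'
python3 - <<'E'
from h import *
from station import vision
for n in ("wrist","side"):
    s=vision.snapshot(n); np.savez(f"pics/{n}7.npz",**s)
    im=s["pixels"] if n=="wrist" else s["pixels"][150:270,190:330]
    cv2.imwrite(f"pics/{n}7.png",cv2.resize(im[:,:,::-1],(700,600) if n=="side" else (800,600),interpolation=cv2.INTER_CUBIC))
go([.6037,-.1253,.115],97.9)
E
```

```text
tcp_pos: [0.5909, -0.0412, 0.1056]
force: [0.9, -7.5, 4.0]
t: 11.05
tcp_pos: [0.5905, -0.0397, 0.2162]
tool_rot: [-0.069, 0.998, -0.0, 0.001]
force: [0.5, -0.6, -1.0]
finger_gap: 0.501
offset [ -2.8 -87.1  99.1] ang [ 0.08 -0.17  0.01]
now [589.3 -39.5 214.2] yawy 97.91 tilt [-0.0031  0.001  -1.    ] F [-0.29 -0.04 -0.41] gap 0.499 t 11.15
```

View pics/wrist7.png

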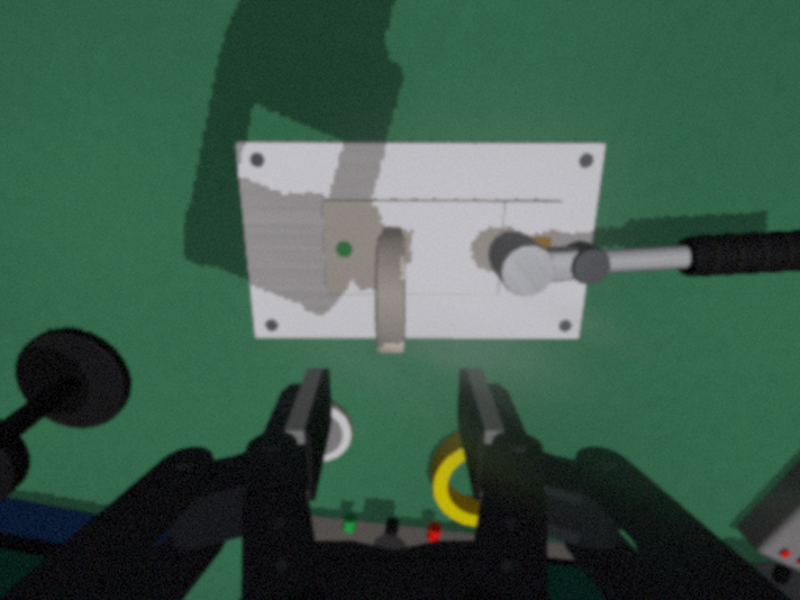

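View pics/side7.png

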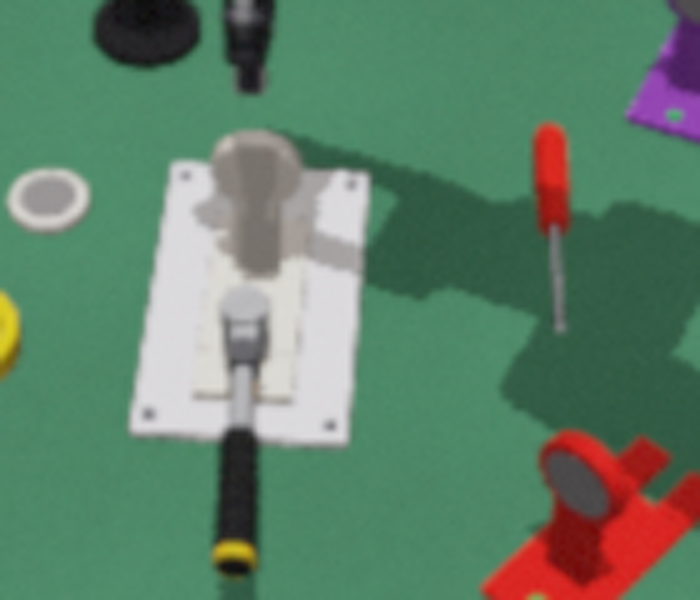

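```bash
python3 - <<'E'
from h import *
s=dict(np.load("pics/side7.npz")); up=lambda p:((np.array(p)+.5)/5-.5+np.array((190,150)))
pl=[(-75,65),(75,65),(75,-195),(-75,-195)]
W=[ray(s,up(p),.01)[:2]*1000 for p in [(347,444),(130,433),(171,160),(370,173)]]
th,o,R,res=kabsch(pl,W); print(np.degrees(th),o,res)
for p in [(193,397),(292,401)]: print(R.T@(ray(s,up(p),.018)[:2]*1000-o))
w=dict(np.load("pics/wrist7.npz")); f=.64; uw=lambda p:((np.array(p)+.5)*f-.5)
im=w["pixels"][:,:,::-1]; cv2.imwrite("pics/c9.png",cv2.resize(im[85:225,145:395],(800,448),interpolation=cv2.INTER_CUBIC))
E
```

```text
7.995533547290373 [579.85125873  44.28839593] [0.65628395 2.1341391  2.70484391 0.9684835 ]
[33.74399181 38.72462182]
[-34.6912348   37.16909288]
```

View pics/c9.png

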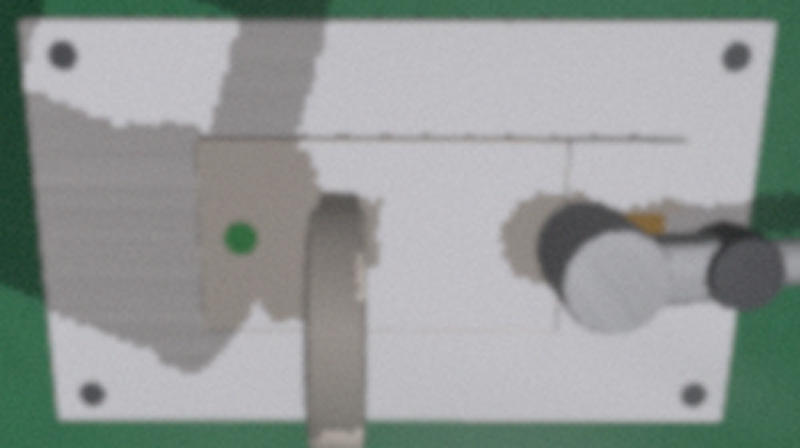

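```bash
python3 - <<'E'
from h import *
s=dict(np.load("pics/wrist7.npz")); up=lambda p:((np.array(p)+.5)/3.2-.5+np.array((145,85)))
pl=[(-75,65),(75,65),(75,-195),(-75,-195)]
W=[ray(s,up(p),.01)[:2]*1000 for p in [(777,20),(722,422),(58,421),(18,20)]]
th,o,R,res=kabsch(pl,W); print(np.degrees(th),o,res)
for p in [(197,139),(205,329),(687,140)]: print(R.T@(ray(s,up(p),.018)[:2]*1000-o))
# wrench bar
t=dict(np.load("pics/side7.npz"));u5=lambda p:((np.array(p)+.5)/5-.5+np.array((190,150)))
for p in [(240,432),(236,548),(234,556)]: print("bar side",ray(t,u5(p),.073)[:2]*1000)
T=dict(np.load("pics/top0.npz"));ut=lambda p:((np.array(p)+.5)/5-.5+np.array((150,140)))
for p in [(64,260),(217,228),(380,194)]: print("bar top",ray(T,ut(p),.073 if p[0]<300 else .085)[:2]*1000)
E
```

```text
7.898183321565799 [578.08959042  42.52016054] [0.31401808 0.2505037  0.24590427 0.48596934]
[ -35.61785313 -134.15036252]
[  34.00373826 -134.48845267]
[-35.44771508  35.80109118]
bar side [558.13908045 152.12721135]
bar side [539.39247311 242.08632674]
bar side [539.20598289 248.24454386]
bar top [540.10012952 240.95930917]
bar top [559.72255094 144.77139625]
bar top [578.61058228  41.20764224]
```

Home confirmed: the foot's back edge is at plate y = −134.3 (ideal −135) and its front edge at 35.8 (ideal 36). Now the wrench; first I'll check what's near the approach point.

```bash
python3 - <<'E'
from h import *
T=dict(np.load("pics/top0.npz"))
for n,p,z in (("tray c",(215,356),.028),("tray top r",(247,328),.028),("tray tl",(180,335),.028),("red foot corner",(282,377),.008),("red foot near",(352,415),.008),("red pad top",(288,385),.14),("jar",(162,272),.075)): print(n,np.round(ray(T,(p[0]/1.5625,p[1]/1.5625),z)*1000))
go([.515,.183,.215],101); go([.515,.183,.045],101)
E
```

```text
tray c [429. 327.  28.]
tray top r [487. 263.  28.]
tray tl [473. 401.  28.]
red foot corner [386. 192.   8.]
red foot near [308.  47.   8.]
red pad top [367. 159. 140.]
jar [597. 428.  75.]
offset [ 42.9 230.6  -0.4] ang [ 0.09 -0.16 -3.09]
now [589.3 -39.5 214.2] yawy 97.91 tilt [-0.0031  0.001  -1.    ] F [-0.29 -0.04 -0.41] gap 0.499 t 11.15
offset [ 42.4 230.4 169.6] ang [ 0.09 -0.16 -3.09]
now [589.3 -39.5 214.2] yawy 97.91 tilt [-0.0031  0.001  -1.    ] F [-0.29 -0.04 -0.41] gap 0.499 t 11.15
```

```bash
python3 -m crank '[{"grip":1,"offset":[8,40,0],"angular":[0,0,-1]},{"grip":1,"offset":[16,85,0],"angular":[0,0,-2]},{"grip":1,"offset":[24,130,0],"angular":[0,0,-3]},{"grip":1,"offset":[32,175,0],"angular":[0,0,-3]},{"grip":1,"offset":[42,215,0],"angular":[0,0,-3]},{"grip":1,"offset":[42.5,230.5,0],"angular":[0,0,-3]},{"grip":1,"offset":[42.5,230.5,0],"angular":[0,0,-3]},{"grip":1,"offset":[42.5,230.5,45],"angular":[0,0,-3]},{"grip":1,"offset":[42.5,230.5,70],"angular":[0,0,-3]},{"grip":1,"offset":[42.5,230.5,70],"angular":[0,0,-3]}]' 40
python3 - <<'E'
from h import *
from station import vision
s=vision.snapshot("wrist"); np.savez("pics/wrist8.npz",**s);cv2.imwrite("pics/w8.png",cv2.resize(s["pixels"][:,:,::-1],(800,600),interpolation=cv2.INTER_CUBIC))
s=vision.snapshot("side"); np.savez("pics/side8.npz",**s);cv2.imwrite("pics/s8.png",cv2.resize(s["pixels"][150:330,170:370,::-1],(660,600),interpolation=cv2.INTER_CUBIC))
go([.515,.183,.045],101)
E
```

```text
t: 12.15
tcp_pos: [0.5145, 0.1803, 0.1416]
tool_rot: [-0.094, 0.996, -0.001, -0.005]
force: [-0.4, -0.8, -0.2]
finger_gap: -0.002
offset [  1.8   2.3 100.1] ang [-0.02 -0.07 -0.19]
now [517.3 181.1 145.1] yawy 100.81 tilt [-1.1e-03 -5.0e-04 -1.0e+00] F [0.02 0.14 0.11] gap -0.0 t 12.25
```

View pics/w8.png

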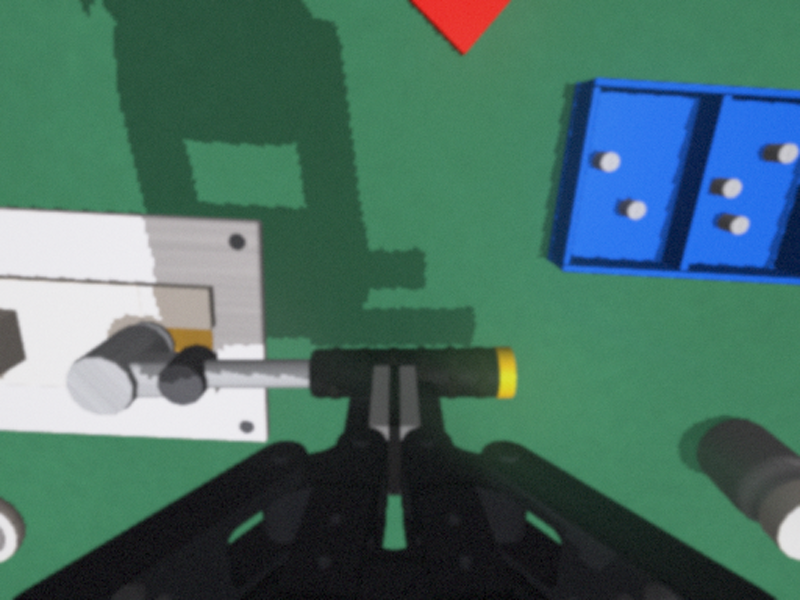

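View pics/s8.png

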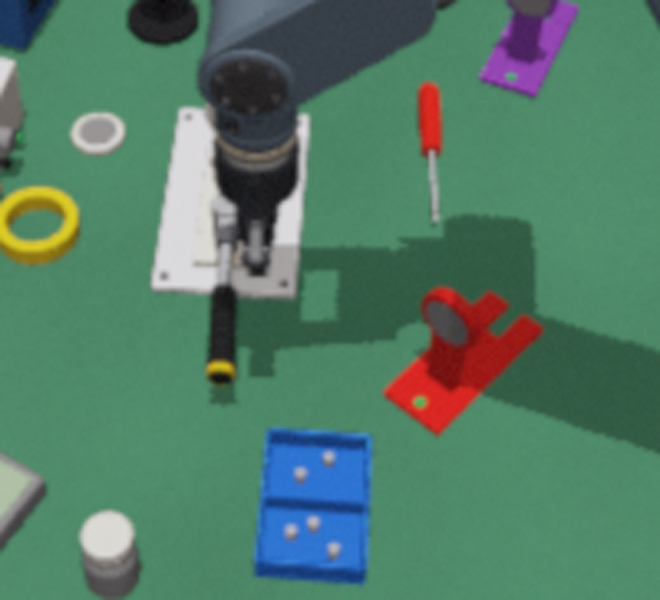

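```bash
python3 - <<'E'
from h import *
s=dict(np.load("pics/wrist8.npz")); up=lambda p:(np.array(p)+.5)*.64-.5
for p in [(310,350),(500,348),(310,397),(500,397),(515,373),(311,373)]: print(p,np.round(ray(s,up(p),.062)*1000,1)[:2],np.round(ray(s,up(p),.073)*1000,1)[:2])
E
```

```text
(310, 350) [544.7 142. ] [539.2 143.1]
(500, 348) [525.2 237.8] [520.7 234.2]
(310, 397) [571.9 145.7] [565.1 146.6]
(500, 397) [552.9 245.1] [547.  241.1]
(515, 373) [537.6 249.1] [532.5 245. ]
(311, 373) [557.7 144.3] [551.6 145.3]
```

```bash
python3 -m crank '[{"grip":1,"offset":[2,2.3,40],"angular":[0,0,0]},{"grip":1,"offset":[2,2.3,80],"angular":[0,0,0]},{"grip":1,"offset":[2,2.3,100],"angular":[0,0,0]},{"grip":1,"offset":[2,2.3,100],"angular":[0,0,0]},{"grip":1,"offset":[2,2.3,100],"angular":[0,0,0]},{"grip":1,"offset":[2,2.3,100],"angular":[0,0,0]}]'
python3 - <<'E'
from h import *
from station import vision
s=vision.snapshot("wrist"); np.savez("pics/wrist9.npz",**s);cv2.imwrite("pics/w9.png",cv2.resize(s["pixels"][:,:,::-1],(800,600),interpolation=cv2.INTER_CUBIC))
go([.515,.183,.045],101)
E
```

```text
t: 12.85
tcp_pos: [0.5163, 0.1843, 0.0476]
tool_rot: [-0.095, 0.995, 0.0, 0.002]
force: [-0.1, -0.6, 0.0]
finger_gap: -0.004
offset [ 1.4 -1.2  2.5] ang [-0.01  0.25 -0.11]
now [516.1 184.4  47.5] yawy 100.89 tilt [ 4.3e-03  6.0e-04 -1.0e+00] F [-0.67 -0.54  0.71] gap 0.001 t 12.9
```

View pics/w9.png

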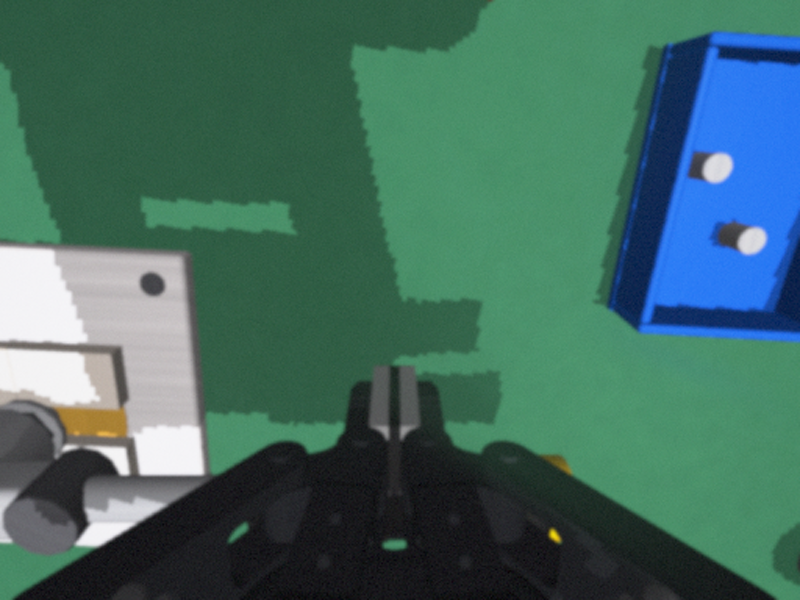

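```bash
python3 -m crank '[{"grip":1,"offset":[-3,0,1],"angular":[0,0,0]},{"grip":1,"offset":[-6,0,2],"angular":[0,0,0]},{"grip":1,"offset":[-8,0,2],"angular":[0,0,0]},{"grip":1,"offset":[-10,0,2],"angular":[0,0,0]},{"grip":1,"offset":[-11,0,2],"angular":[0,0,0]},{"grip":1,"offset":[-11,0,2],"angular":[0,0,0]}]'
python3 -m crank '[{"grip":1,"offset":[-1.96,0.3,0],"angular":[0,0,0.75]},{"grip":1,"offset":[-3.94,0.6,0],"angular":[0,0,1.5]},{"grip":1,"offset":[-5.91,0.8,0],"angular":[0,0,2.25]},{"grip":1,"offset":[-7.88,1.05,0],"angular":[0,0,3]}]'
```

```text
t: 13.5
tcp_pos: [0.5252, 0.1864, 0.0434]
tool_rot: [-0.095, 0.995, -0.0, -0.0]
force: [0.4, 0.0, 0.6]
finger_gap: 0.002
t: 13.9
tcp_pos: [0.5322, 0.189, 0.0434]
tool_rot: [-0.068, 0.998, -0.0, -0.001]
force: [-1.7, -0.0, -0.6]
finger_gap: 0.002
```

```bash
python3 -m crank '[{"grip":1,"offset":[-1.96,0.3,0],"angular":[0,0,0.75]},{"grip":1,"offset":[-3.94,0.6,0],"angular":[0,0,1.5]},{"grip":1,"offset":[-5.91,0.8,0],"angular":[0,0,2.25]},{"grip":1,"offset":[-7.88,1.05,0],"angular":[0,0,3]}]'
```

```text
t: 14.3
tcp_pos: [0.5403, 0.1912, 0.0435]
tool_rot: [-0.042, 0.999, 0.0, -0.0]
force: [-1.6, 0.9, -0.5]
finger_gap: 0.001
```

```bash
python3 - <<'E'
from h import *
from station import vision
s=vision.snapshot("side"); cv2.imwrite("pics/s10.png",cv2.resize(s["pixels"][150:330,170:370,::-1],(660,600),interpolation=cv2.INTER_CUBIC))
go([.515,.183,.045],101)
E
```

```text
offset [26.5 -6.  -1.5] ang [ 0.01  0.04 -6.18]
now [540.9 191.3  43.6] yawy 94.82 tilt [ 7.e-04  3.e-04 -1.e+00] F [-0.84  0.8   0.14] gap -0.001 t 14.35
```

View pics/s10.png

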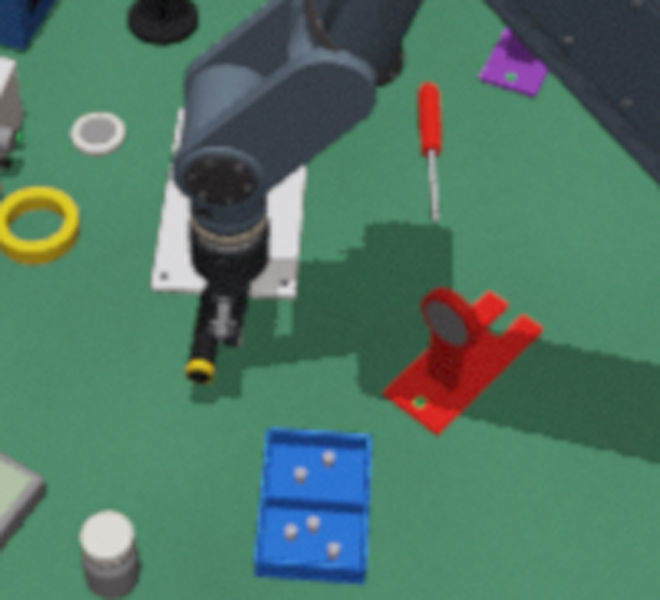

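```bash
python3 -m crank '[{"grip":1,"offset":[-1.96,0.3,0],"angular":[0,0,0.75]},{"grip":1,"offset":[-3.94,0.6,0],"angular":[0,0,1.5]},{"grip":1,"offset":[-5.91,0.8,0],"angular":[0,0,2.25]},{"grip":1,"offset":[-7.88,1.05,0],"angular":[0,0,3]}]'
```

```text
t: 14.75
tcp_pos: [0.5482, 0.1929, 0.0435]
tool_rot: [-0.016, 1.0, 0.0, 0.0]
force: [-1.5, 2.1, -0.8]
finger_gap: -0.003
```

```bash
python3 -m crank '[{"grip":1,"offset":[-1.96,0.3,0],"angular":[0,0,0.75]},{"grip":1,"offset":[-3.94,0.6,0],"angular":[0,0,1.5]},{"grip":1,"offset":[-5.91,0.8,0],"angular":[0,0,2.25]},{"grip":1,"offset":[-7.88,1.05,0],"angular":[0,0,3]}]'
```

```text
t: 15.15
tcp_pos: [0.5561, 0.1941, 0.0435]
tool_rot: [0.01, 1.0, 0.0, 0.0]
force: [-1.5, 1.0, 0.6]
finger_gap: -0.001
```

```bash
python3 -m crank '[{"grip":1,"offset":[-1.96,0.3,0],"angular":[0,0,0.75]},{"grip":1,"offset":[-3.94,0.6,0],"angular":[0,0,1.5]},{"grip":1,"offset":[-5.91,0.8,0],"angular":[0,0,2.25]},{"grip":1,"offset":[-7.88,1.05,0],"angular":[0,0,3]}]'
```

```text
t: 15.55
tcp_pos: [0.564, 0.195, 0.0435]
tool_rot: [0.036, 0.999, 0.0, 0.0]
force: [-1.8, 0.8, -0.7]
finger_gap: -0.001
```

```bash
python3 -m crank '[{"grip":1,"offset":[-1.96,0.3,0],"angular":[0,0,0.75]},{"grip":1,"offset":[-3.94,0.6,0],"angular":[0,0,1.5]},{"grip":1,"offset":[-5.91,0.8,0],"angular":[0,0,2.25]},{"grip":1,"offset":[-7.88,1.05,0],"angular":[0,0,3]}]'
```

```text
t: 15.95
tcp_pos: [0.5719, 0.1955, 0.0435]
tool_rot: [0.062, 0.998, 0.0, 0.0]
force: [-2.1, 1.7, 0.2]
finger_gap: -0.006
```

```bash
python3 -m crank '[{"grip":1,"offset":[-1.96,0.3,0],"angular":[0,0,0.75]},{"grip":1,"offset":[-3.94,0.6,0],"angular":[0,0,1.5]},{"grip":1,"offset":[-5.91,0.8,0],"angular":[0,0,2.25]},{"grip":1,"offset":[-7.88,1.05,0],"angular":[0,0,3]}]'
```

```text
t: 16.35
tcp_pos: [0.5799, 0.1955, 0.0435]
tool_rot: [0.089, 0.996, 0.0, 0.0]
force: [-1.8, 1.6, -0.4]
finger_gap: -0.002
```

```bash
python3 -m crank '[{"grip":1,"offset":[-1.96,0.3,0],"angular":[0,0,0.75]},{"grip":1,"offset":[-3.94,0.6,0],"angular":[0,0,1.5]},{"grip":1,"offset":[-5.91,0.8,0],"angular":[0,0,2.25]},{"grip":1,"offset":[-7.88,1.05,0],"angular":[0,0,3]}]'
```

```text
t: 16.75
tcp_pos: [0.5862, 0.1954, 0.0433]
tool_rot: [0.115, 0.993, -0.0, -0.002]
force: [-5.2, 3.8, 1.1]
finger_gap: -0.003
```

Force is rising, so the bolt is tight. Going to smaller steps.

```bash
python3 -m crank '[{"grip":1,"offset":[-1,0.15,0],"angular":[0,0,0.4]},{"grip":1,"offset":[-2,0.3,0],"angular":[0,0,0.75]}]'
```

```text
t: 16.95
tcp_pos: [0.5864, 0.1956, 0.043]
tool_rot: [0.121, 0.993, -0.0, -0.004]
force: [-7.6, 3.7, 2.9]
finger_gap: -0.001
```

```bash
python3 -m crank '[{"grip":1,"offset":[-0.7,0.1,0],"angular":[0,0,0]},{"grip":1,"offset":[-1,0.15,0],"angular":[0,0,0.4]}]'
```

```text
t: 17.15
tcp_pos: [0.5864, 0.1957, 0.0428]
tool_rot: [0.124, 0.992, -0.0, -0.004]
force: [-6.1, 4.4, 2.8]
finger_gap: 0.004
```

```bash
python3 -m crank '[{"grip":1,"offset":[-1,0.1,0],"angular":[0,0,0]},{"grip":1,"offset":[-1.5,0.15,0],"angular":[0,0,0]}]'; python3 -m crank '[{"grip":1,"offset":[0,0,0],"angular":[0,0,0]}]'
```

```text
t: 17.35
tcp_pos: [0.5873, 0.1956, 0.0428]
tool_rot: [0.124, 0.992, -0.0, -0.005]
force: [-8.1, 5.7, 2.8]
finger_gap: -0.0
t: 17.45
tcp_pos: [0.5874, 0.1956, 0.0428]
tool_rot: [0.124, 0.992, -0.0, -0.005]
force: [-7.8, 5.6, 3.8]
finger_gap: 0.0
```

```bash
python3 -m crank '[{"grip":1,"offset":[-1,0.1,0],"angular":[0,0,0]},{"grip":1,"offset":[-1,0.1,0],"angular":[0,0,0]}]'
```

```text
t: 17.65
tcp_pos: [0.5886, 0.1955, 0.0428]
tool_rot: [0.124, 0.992, -0.0, -0.005]
force: [-7.3, 4.9, 3.0]
finger_gap: 0.005
```

```bash
python3 -m crank '[{"grip":1,"offset":[-1,0.1,0],"angular":[0,0,0.3]},{"grip":1,"offset":[-2,0.2,0],"angular":[0,0,0.6]}]'; python3 -m crank '[{"grip":1,"offset":[0,0,0],"angular":[0,0,0]}]'
```

```text
t: 17.85
tcp_pos: [0.5907, 0.1953, 0.0429]
tool_rot: [0.13, 0.992, -0.0, -0.005]
force: [-8.4, 5.4, 3.1]
finger_gap: 0.0
t: 17.95
tcp_pos: [0.5913, 0.1952, 0.043]
tool_rot: [0.13, 0.992, -0.0, -0.004]
force: [-7.0, 5.0, 2.5]
finger_gap: 0.002
```

```bash
python3 -m crank '[{"grip":1,"offset":[-1,0.1,0],"angular":[0,0,0.3]},{"grip":1,"offset":[-2,0.2,0],"angular":[0,0,0.6]}]'; python3 -m crank '[{"grip":1,"offset":[0,0,0],"angular":[0,0,0]}]'
python3 - <<'E'
from h import *
from station import vision
for n in ("top","wrist","side"):
    s=vision.snapshot(n); np.savez(f"pics/{n}11.npz",**s)
    im={"side":s["pixels"][150:330,170:370],"wrist":s["pixels"],"top":s["pixels"][100:250,130:330]}[n]
    cv2.imwrite(f"pics/{n}11.png",cv2.resize(im[:,:,::-1],(800,600),interpolation=cv2.INTER_CUBIC))
E
```

```text
t: 18.15
tcp_pos: [0.5935, 0.195, 0.043]
tool_rot: [0.135, 0.991, -0.0, -0.004]
force: [-5.8, 6.1, 2.7]
finger_gap: -0.004
t: 18.25
tcp_pos: [0.5941, 0.1949, 0.0431]
tool_rot: [0.135, 0.991, -0.0, -0.003]
force: [-5.4, 5.1, 1.4]
finger_gap: 0.003
```

View pics/wrist11.png

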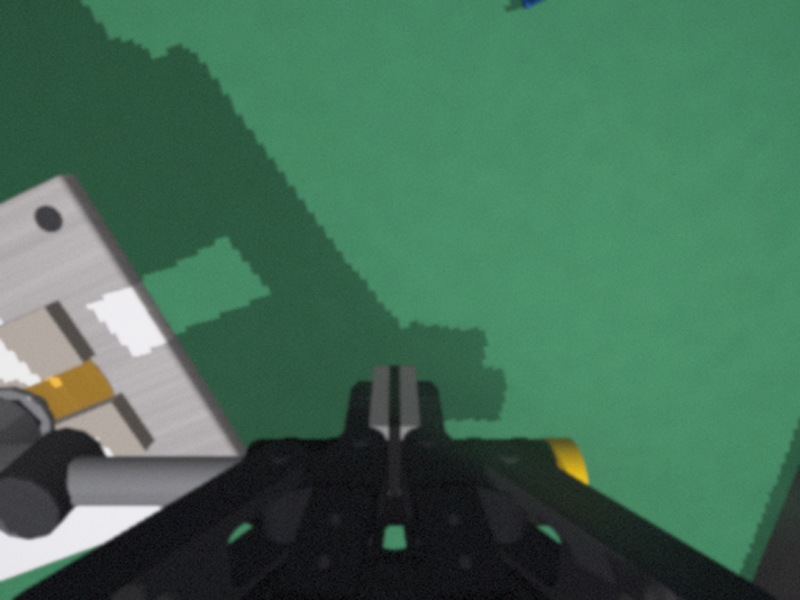

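View pics/top11.png

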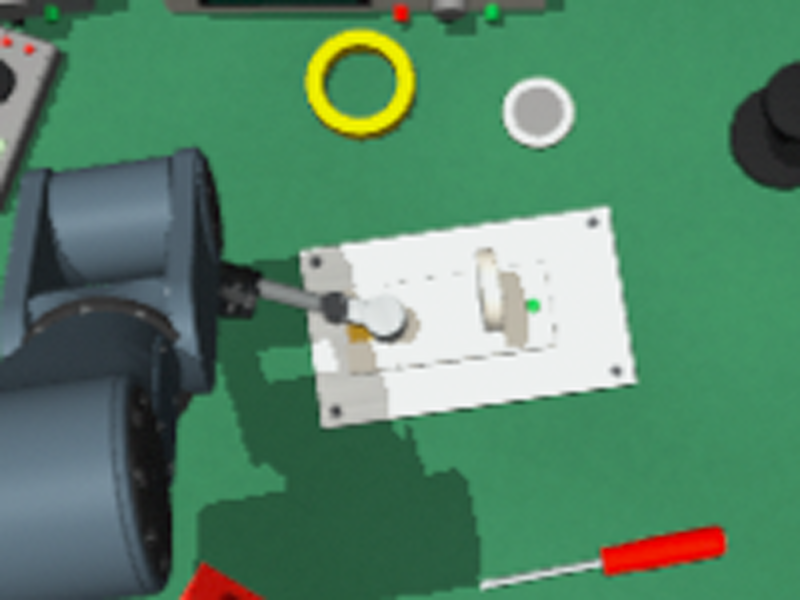

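Force is falling (about 6.5 N from a peak of about 9) and the top view shows the shaft bending at the hinge (335,308). Estimated fold is 0.07 rad, so a little further.

```bash
python3 -m crank '[{"grip":1,"offset":[-1,0.1,0],"angular":[0,0,0.3]},{"grip":1,"offset":[-2,0.2,0],"angular":[0,0,0.6]}]'; python3 -m crank '[{"grip":1,"offset":[0,0,0],"angular":[0,0,0]}]'
```

```text
t: 18.6
tcp_pos: [0.5963, 0.1946, 0.0431]
tool_rot: [0.14, 0.99, 0.0, -0.003]
force: [-4.9, 4.6, 2.4]
finger_gap: 0.002
t: 18.7
tcp_pos: [0.597, 0.1944, 0.0432]
tool_rot: [0.14, 0.99, 0.0, -0.002]
force: [-3.7, 4.8, 1.0]
finger_gap: 0.0
```

```bash
python3 -m crank '[{"grip":1,"offset":[-1,0.1,0],"angular":[0,0,0.3]},{"grip":1,"offset":[-2,0.2,0],"angular":[0,0,0.6]}]'; python3 -m crank '[{"grip":1,"offset":[0,0,0],"angular":[0,0,0]}]'
```

```text
t: 18.9
tcp_pos: [0.5992, 0.1941, 0.0432]
tool_rot: [0.145, 0.989, 0.0, -0.002]
force: [-4.8, 3.7, 1.0]
finger_gap: -0.005
t: 19.0
tcp_pos: [0.6, 0.1939, 0.0433]
tool_rot: [0.145, 0.989, 0.0, -0.001]
force: [-4.3, 4.7, 0.6]
finger_gap: 0.001
```

Fold about 0.12 rad and force about half the peak: stop. Backing off, rising and checking.

```bash
python3 -m crank '[{"grip":1,"offset":[3,0,0],"angular":[0,0,0]},{"grip":1,"offset":[8,0,0],"angular":[0,0,0]},{"grip":1,"offset":[18,0,0],"angular":[0,0,0]},{"grip":1,"offset":[28,0,0],"angular":[0,0,0]},{"grip":1,"offset":[30,0,-20],"angular":[0,0,0]},{"grip":1,"offset":[30,0,-60],"angular":[0,0,0]},{"grip":1,"offset":[30,0,-105],"angular":[0,0,0]},{"grip":1,"offset":[30,0,-150],"angular":[0,0,0]},{"grip":1,"offset":[30,0,-170],"angular":[0,0,0]},{"grip":1,"offset":[30,0,-170],"angular":[0,0,0]}]'
python3 -m crank '[{"grip":1,"offset":[50,0,-20],"angular":[0,0,0]},{"grip":1,"offset":[100,0,-40],"angular":[0,0,0]},{"grip":1,"offset":[130,0,-50],"angular":[0,0,0]},{"grip":1,"offset":[130,0,-50],"angular":[0,0,0]}]'
python3 - <<'E'
from h import *
from station import vision
for n in ("top","wrist","side"):
    s=vision.snapshot(n); np.savez(f"pics/{n}12.npz",**s)
    im={"side":s["pixels"][150:300,170:370],"wrist":s["pixels"],"top":s["pixels"][100:250,130:330]}[n]
    cv2.imwrite(f"pics/{n}12.png",cv2.resize(im[:,:,::-1],(800,600),interpolation=cv2.INTER_CUBIC))
E
```

```text
t: 20.0
tcp_pos: [0.574, 0.2024, 0.2176]
tool_rot: [0.145, 0.989, 0.001, 0.004]
force: [0.5, -0.9, -0.3]
finger_gap: -0.001
t: 20.4
tcp_pos: [0.4419, 0.2398, 0.2633]
tool_rot: [0.143, 0.99, -0.001, -0.002]
force: [0.7, -0.2, 0.0]
finger_gap: 0.003
```

View pics/top12.png

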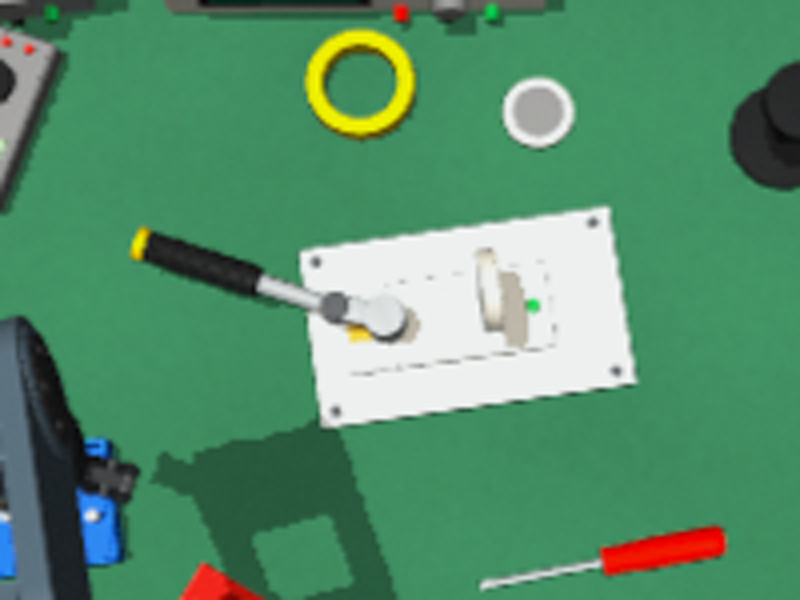

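View pics/wrist12.png

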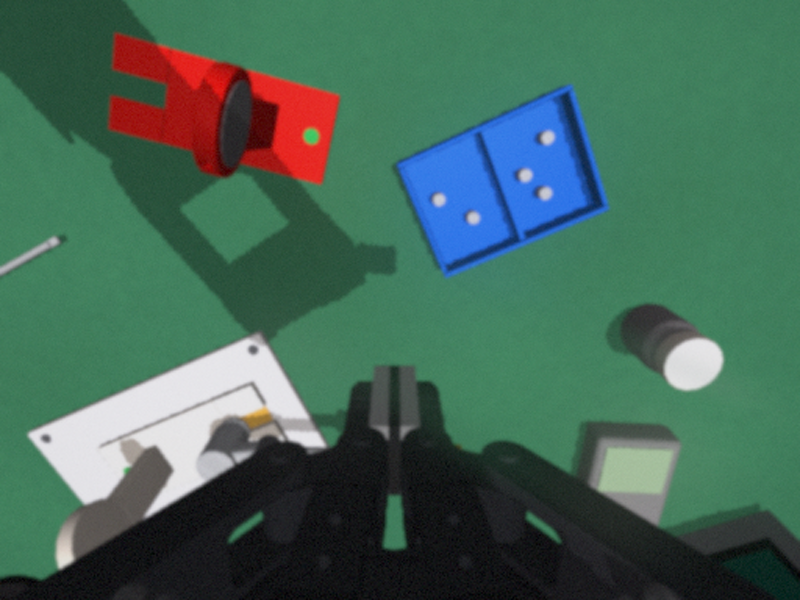

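View pics/side12.png

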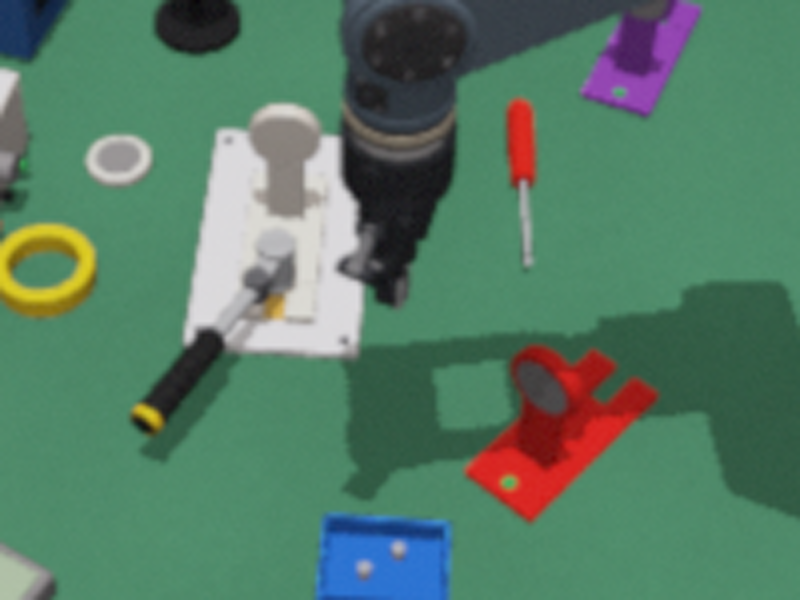

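```bash
python3 - <<'E'
from h import *
T=dict(np.load("pics/top12.npz"));im=T["pixels"]
hsv=cv2.cvtColor(im,cv2.COLOR_RGB2HSV)
m=((im.max(2)<50)).astype(np.uint8); m[:, :160]=0; m[:,:]=m; m[:150]=0; m[178:]=0; m[:,200:]=0
ys,xs=np.where(m); vx,vy,cx,cy=cv2.fitLine(np.c_[xs,ys].astype(np.float32),cv2.DIST_HUBER,0,.01,.01).ravel(); print(len(xs),cx,cy)
up=lambda p:((np.array(p)+.5)/4-.5+np.array((130,100)))
a=ray(T,(cx-15*vx,cy-15*vy),.073)[:2]*1000;b=ray(T,(cx+15*vx,cy+15*vy),.073)[:2]*1000
d=b-a; g=np.degrees(np.arctan2(-abs(d[1])*-1,(d[0] if d[1]>0 else -d[0])));print("grip dir",g)
c=ray(T,(cx,cy),.073)[:2]*1000; u=np.array([np.cos(np.radians(g)),np.sin(np.radians(g))])
for S in ([579.5,43.0],[578.1,42.5],[579,41]):
    S=np.array(S); r=c-S; off=r[0]*u[1]-r[1]*u[0]
    # perpendicular offset of grip line from stud = 40*sin(fold)
    print("grip centre",c,"|r|",np.linalg.norm(r),"fold from offset",np.arcsin(abs(off)/40),"dist-based")
h=ray(T,up((335,307)),.08)[:2]*1000; s=ray(T,up((387,317)),.085)[:2]*1000
hd=h-s; print("head",hd,np.linalg.norm(hd),np.degrees(np.arctan2(hd[1],hd[0])))
# stand in top: plate corners & foot back edge
W=[ray(T,up(p),.01)[:2]*1000 for p in [(323,428),(301,252),(609,207),(635,383)]]
th,o,R,res=kabsch([(-75,65),(75,65),(75,-195),(-75,-195)],W); print(o,res)
for p in [(547,262),(556,346)]: print("foot back",R.T@(ray(T,up(p),.018)[:2]*1000-o))
cv2.imwrite("pics/c13.png",cv2.resize(im[155:200,195:285,::-1],(800,400),interpolation=cv2.INTER_CUBIC))
E
```

```text
209 179.97198 165.51741
grip dir 70.26366313968221
grip centre [623.31148607 186.93275161] |r| 150.4529271800664 fold from offset 0.1852357030484248 dist-based
grip centre [623.31148607 186.93275161] |r| 151.34364277911374 fold from offset 0.1560884237883513 dist-based
grip centre [623.31148607 186.93275161] |r| 152.51188737128558 fold from offset 0.19044627064227218 dist-based
head [ 9.1504939  41.22138651] 42.22480602981863 77.48419229092465
[580.56176488  41.33616568] [0.61491614 1.66631813 0.10886982 1.62885648]
foot back [  34.59617263 -136.56811596]
foot back [ -35.74901809 -133.51792092]
```

View pics/c13.png

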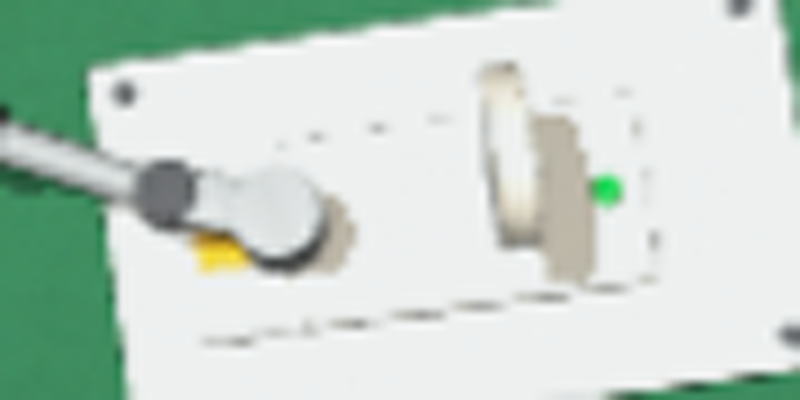

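```bash
python3 - <<'E'
from station import manip
s=manip.sense(); print(s["t"],s["force"]); print(manip.sign_off())
E
```

```text
20.55 [ 0.87527703  1.34177539 -0.16792013]
the job is handed in; nothing more can be done
None
```

The job is done and handed in at 20.55 s: the stand is home on the stud, and the wrench is broken over and left bent.

- **Stand:** I gripped the large white stand across its upright, set it on the plate and slid it under the flange. It stopped at −84.9 mm (home is −85) with the force rising to about 10 N. After I let go, the wrist camera put the foot's back edge at −134.3 mm (ideal −135) and its front at 35.8 mm (ideal 36). After tightening, the top view averaged −135, though its two corners read −136.6 and −133.5 mm.
- **Wrench:** I pushed the grip clockwise with the shut fingers. The bolt ran down easily, then the force peaked at about 9–10 N, well under the 22 N limit. I stopped when it had fallen to about half, and backed off.
- **Hinge fold:** Tool travel gives about 0.12 rad and the top view gives 0.126 rad. A third, less certain estimate from how far the grip line misses the stud gave 0.16–0.19 rad. All three are short of the 0.20 end stop.
- **Not checked:** I did not measure the brass insert directly; I infer it stayed put from the low forces. I did not measure the other bench items against the first pictures either. The arm never came near them, and nothing looked moved in the last views.

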